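# Set the extending bracelet stand for the auction lots

### The job

Lift the steel ballast block by its blue rib into the recess of the wooden display stand and press it down until its steel top is flush, then take hold of the crossbar, draw the sliding leg out until its white line meets the green mark, and only then, keeping the leg at the mark, slide the orange cam lever along the bar fully closed against the dark end block. The leg is sprung and slides back if let go, even with the lever closed, because a colleague has still to tighten the cam nut: finish while holding the crossbar, line on the mark and lever closed. Do not shift the green mark, and leave the other lots on the table where they are.

Things in the scene. Friction and masses are not known exactly. Their poses are not given: they have to be found in the camera images.
- rib (a point): Centre, half-way up, of the blue grip rib on the loose steel ballast block (0.33 kg, give or take a fifth). Rib: 40 mm along its x, 12 mm thick in y, 22 mm tall. Below it the steel block, 48 (x) by 36 (y) by 24 (z) mm: top face 11 mm below this point, underside 35 mm below. A half turn about z makes no difference. It starts upright on the table.
- recess (a point): Centre of the recess's mouth, in the top of the fixed wooden housing of the stand (130 mm in x, 110 mm in y, top 50 mm above the table). Recess 53 mm in x by 41 mm in y; the block's long side goes along x. Axes are the stand's: the leg slides out along y, the lever closes along x, z is up.
- pad (a joint): Rubber pad in the recess: m pressed down, 0 to 0.006. At 0 it lies 18 mm below the mouth, so the block rests 6 mm proud; pushing the block down with about 10 N sinks it to its stop at 0.006, where it stays and the block is flush.
- bar_mid (a point): Aluminium bar of the T on the end of the leg; this point is its middle, 95 mm above the table. 150 mm along its x (-75 to +75), 14 mm thick in y, 18 mm high. A post (20 mm in x, 12 in y) carries it from below at its middle; the leg's top is 71 mm lower. Grasp it from above between x = -68 and 0 mm, on its y faces; fingers left loose can slide along it. A dark end block begins at x = 53 mm.
- leg (a joint): How far the sprung leg (with crossbar, line and lever) is drawn out along the stand's +y, in m: 0 home to 0.135. A spring pulls it home with 2 to 5 N. The white line stands at the green mark when this equals 0.06 + mark.
- lever (a joint): Travel of the orange cam lever along the bar's +x, in m: 0 open, 0.035 closed at its stop. It stays where it is left; about 3 N moves it.
- lever_tab (a point): Middle of the orange lever, level with the bar's middle: a plate square across the bar, 12 mm thick in x, 44 mm wide in y, from 15 mm below to 23 mm above this point. Its -x face is pushed towards +x by fingers astride the bar. It stands at x = 10 mm from the bar's middle when open, 45 mm when closed.
- leg_index (a point): White line on the black foot at the leg's end, below the crossbar; this point is the end of the line nearest the mark, 30 mm in x from the bar's middle.
- mark_tip (a point): Tip of the 5 mm wide green pointer of a 22 mm green clip on the stand's runner; it shows the length to set. The line meets it when both have the same y along the stand. It lies 6 mm in x beyond the line's end and 21 mm above the table.
- mark (a joint): Where the green clip sits along the runner, in m (0 to 0.06), counted from a leg length of 60 mm. It is stiff; leave it.
- cone: a plain grey ring cone, 48 mm across the foot, 70 mm tall; origin at the centre of its underside. A bystander: leave it.
- tin: a white jar with a brass lid, 48 mm across, 45 mm tall; origin at the centre of its underside. A bystander: leave it.
- bowl: a lidded silver sugar bowl with two ear handles, 165 mm over the handles, 112 mm tall; origin at the centre of its underside. A bystander: leave it.
- bangle1: a brass bangle lying flat, 68 mm across, 10 mm high; origin at the centre of its underside. A bystander: leave it.
- bangle2: a copper bangle lying flat, 64 mm across, 8 mm high; origin at the centre of its underside. A bystander: leave it.
Things that resemble listed ones, but are neither listed nor needed, are in the scene too. Leave any pink look-alike of the part that bears rib alone.

How it is judged:
By the outcome, as a careful person would: the job done as asked, in the order asked, and still so for the second after the job is handed in, while the arm keeps its last pose, push and grip.
It also fails if it takes over 58 s, if anything falls off the work surface, if the arm or the gripper's body presses on something with over 40 N, if the wrist force passes 120 N, or if a joint passes its speed limit or range.

### The arm

A 6-joint arm with a two-finger parallel gripper is mounted at the origin on the work surface. World frame = base frame: x ahead of the robot, y to its left, z up, the work surface at z = 0. Lengths are in mm, angles in rad, forces in N, time in s.
With the tool pointing down it reaches from about 350 to 775 mm from the base axis. Payload 7.3 kg.
Tool frame: the origin (TCP) lies at the centre of the arm's flange, where the gripper is bolted on; the fingertips stand 178 mm ahead of it and the grasp point (between the pads) lies 159 mm ahead of it; z points along the fingers, y is the direction in which the jaws open and shut (so a half turn about z gives the same grasp; the last joint's range is limited). The gripper opens to 92 mm and grips with 3 to 60 N. Pads are 19 mm wide; open, the fingers measure 130 mm over their backs; the gripper's body (75 mm by 190 mm) begins 47 mm behind the grasp point.
Start: joints at [1.083, 0.342, 1.524, -0, 1.275, -0.146], TCP at [175.95, 494.641, 404.741] pointing down, gripper open.
Joint ranges: [-2.53, 2.53], [-0.77, 2.02], [0.04, 2.7], [-1, 4.14], [0.28, 2.66], [-3.11, 3.11]. Speed limits (rad/s): [2.57, 2.57, 3.14, 3.14, 3.14, 3.14].

### API

Orientations are given as [roll, pitch, yaw] about the fixed x, y, z axes, in that order (R = Rz(yaw) Ry(pitch) Rx(roll)).
In Python, from plant import status, viewer, ticket gives the robot as it stands.
- The arm moves only by the tool play_rows, never from a script. Its argument "commands" is a list of rows, each an object with "offset": the shift along the tool's x, y, z in m, a list of three; "twist": the turn about the tool's z in degrees. A call has 1 to 5 rows; each row shifts and turns the commanded pose from where the row before left it, along the tool's axes as they then stand; what a row does not reach is not made up. A row lasts 1/10 s, in which the tool goes at most 50 mm and 8.59 degrees, less where a joint would pass 70% of its speed; a pose out of reach is approached as far as the arm can. A call with a gripper value outside its range is refused whole. "jaw" is the closure in counts, from 0 (fully open) to 255 (shut), set as the call begins (left out, the last holds). The fingers move at their own pace and stop on an object; the grip force is fixed at half the most. Time passes only in rows, so rows that do not move let the fingers close. It gives the time, the measured TCP pose, the force and the opening at its end, in the units of the state.
- status.get_obs(): the state, without advancing time (a new reading comes with each control period).
- viewer.capture(name): name is "side" or "top" or "wrist"; returns the picture (384x512x3 uint8, red, green, blue); there is no depth.
- viewer.camera_params(name): a dict with "fov_y" (degrees; the focal length in pixels is half the picture's height over the tangent of half this angle, whatever the lens; pixels are square), "cx", "cy" (the principal point, pixels), "rvec" (rotation vector, rad) and "tvec" (3), from world to camera coordinates, as OpenCV has them; the wrist camera has in their place "T_tool_cam" (4x4, takes a point from camera to tool coordinates, whose origin is the TCP and whose axes are the flange's). Camera axes: x right, y down, z forward; pixel columns grow to the right and rows downward; lengths in mm; the calibration is good to about 2 mm. A picture is of the moment at which its call begins: read the wrist's pose just before it. camera_params takes no time and is no camera call.
- ticket.close_job(): hands the job in, once; it reports no verdict.
The state is a dict: "time": time; "joint_positions": joint angles; "dq": joint speeds; "tau": joint torques, N m; "tool_pos": TCP position; "tcp_rot": TCP orientation; "contact_force": force on the tool from outside, world axes, zero at the start; "moment": the same for the moment, N m; "grip_width": finger opening in mm.
Only numpy, scipy, OpenCV 4.12 (cv2) and the standard library are available. Lean on these libraries where they do the work, as an engineer would, in place of code of your own. Each camera call takes 0.05 s, during which the arm holds its last target.

## Working session

There is one attempt and no reset: what is moved stays moved. The work goes in short steps, Python scripts to look and compute and a tool call to move; the robot and the scene stay as the last step left them, time stands still between calls to the robot, and variables do not carry over. Pictures are saved under pics/ and viewed, and the job is handed in when it is done.

Besides the shell and the picture viewer there is one more tool, called after "Call:" by a JSON object that holds its "fn" and its "kwargs", one argument or row to a line. play_rows: Moves the arm, as the interface text tells. Its arguments: {"type":"object","properties":{"commands":{"type":"array"},"jaw":{"type":"number"}},"required":["commands"]}

```bash
mkdir -p pics; ls
python3 - <<'E'
from plant import status, viewer
import cv2
o=status.get_obs(); print(o)
for n in("side","top","wrist"):
    p=viewer.camera_params(n); print(n,p)
    cv2.imwrite(f"pics/{n}0.png",viewer.capture(n)[:,:,::-1])
E
```

```text
pics
{'time': 0.0, 'joint_positions': array([ 1.08299931e+00,  3.42729938e-01,  1.52504383e+00, -1.85984443e-05,
        1.27536276e+00, -1.45999461e-01]), 'dq': array([-4.01981061e-04, -3.63008867e-04,  1.67922807e-03, -8.09992042e-04,
        6.00048860e-04,  1.35041851e-05]), 'tau': array([-7.41390413e-04, -4.31240916e+01, -2.44212896e+01,  7.16469577e-02,
        5.60057920e-02, -1.28123788e-04]), 'tool_pos': array([175.88623355, 494.51481007, 404.03163583]), 'tcp_rot': array([-3.14006261e+00, -2.07010065e-04,  2.79980036e+00]), 'contact_force': array([-0.38078739,  0.22551638,  0.36655381]), 'moment': array([-0.0090555 , -0.01991087,  0.0011624 ]), 'grip_width': 91.7222794858441}
side {'fov_y': 48.72173570210279, 'cx': 255.70361574936453, 'cy': 191.99559038379894, 'rvec': array([ 2.10292922, -0.43526551,  0.26637968]), 'tvec': array([-502.05706098,  192.76554061,  923.30240059])}
top {'fov_y': 52.08822099540407, 'cx': 257.5390627411224, 'cy': 196.09431933916522, 'rvec': array([ 2.20351744, -2.14423908,  0.13314831]), 'tvec': array([   6.97130418,  582.97051025, 1100.99216508])}
wrist {'fov_y': 68.45639857100451, 'cx': 258.07330556146866, 'cy': 190.11714647982768, 'T_tool_cam': array([[ 1.27129724e-03, -9.57255011e-01, -2.89242507e-01,
         7.84585154e+01],
       [ 9.99999157e-01,  1.14074339e-03,  6.19942893e-04,
         2.38284537e-01],
       [-2.63491962e-04, -2.89243052e-01,  9.57255654e-01,
         1.92220335e+01],
       [ 0.00000000e+00,  0.00000000e+00,  0.00000000e+00,
         1.00000000e+00]])}
```

View pics/side0.png

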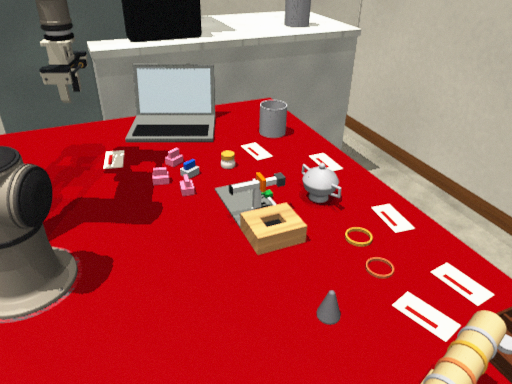

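View pics/top0.png

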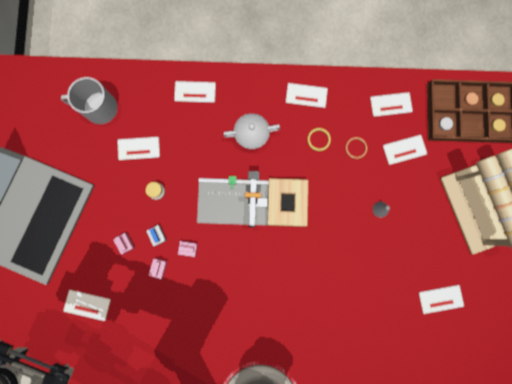

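View pics/wrist0.png

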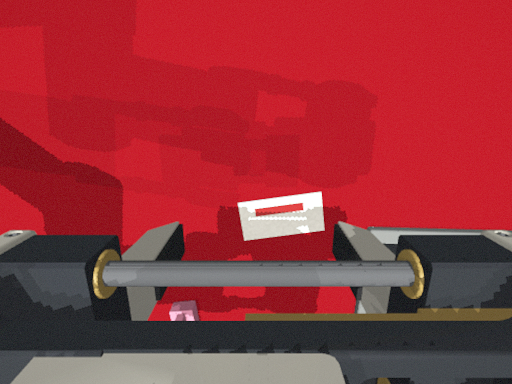

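The top view shows the blue-ribbed block at about (155,236) with three pink look-alikes at (123,243), (157,268) and (187,248). The stand is at (253,202), with the leg pointing left. I'll enlarge these areas next.

```bash
cat > h.py <<'E'
import numpy as np, cv2
from scipy.spatial.transform import Rotation as Ro
from plant import status, viewer
def cam(n,obs=None):
    p=viewer.camera_params(n); f=192/np.tan(np.radians(p['fov_y']/2))
    if n=='wrist':
        o=obs or status.get_obs(); R=Ro.from_euler('xyz',o['tcp_rot']).as_matrix(); T=np.eye(4);T[:3,:3]=R;T[:3,3]=o['tool_pos']
        W=T@p['T_tool_cam']; Rc=W[:3,:3]; c=W[:3,3]
    else:
        R=Ro.from_rotvec(p['rvec']).as_matrix(); Rc=R.T; c=-R.T@p['tvec']
    return f,p['cx'],p['cy'],Rc,c
def ray(C,u,v):
    f,cx,cy,R,c=C; d=R@np.array([(u-cx)/f,(v-cy)/f,1]); return c,d/np.linalg.norm(d)
def onz(C,u,v,z):
    c,d=ray(C,u,v); return c+d*(z-c[2])/d[2]
def proj(C,P):
    f,cx,cy,R,c=C; q=R.T@(np.array(P)-c); return q[0]/q[2]*f+cx,q[1]/q[2]*f+cy
def tri(r1,r2):
    (a,d),(b,e)=r1,r2; A=np.stack([d,-e],1); s=np.linalg.lstsq(A,b-a,rcond=None)[0]
    p=a+s[0]*d;q=b+s[1]*e; return (p+q)/2,np.linalg.norm(p-q)
def crop(im,x0,y0,x1,y1,k,name): cv2.imwrite(name,cv2.resize(im[y0:y1,x0:x1],None,fx=k,fy=k,interpolation=cv2.INTER_CUBIC))
E
python3 - <<'E'
from h import *
im=cv2.imread('pics/top0.png'); s=cv2.imread('pics/side0.png')
crop(im,100,160,320,290,3.6,'pics/topc.png')
crop(s,140,130,320,260,4.4,'pics/sidec.png')
E
```

```text
(no output)
```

View pics/topc.png

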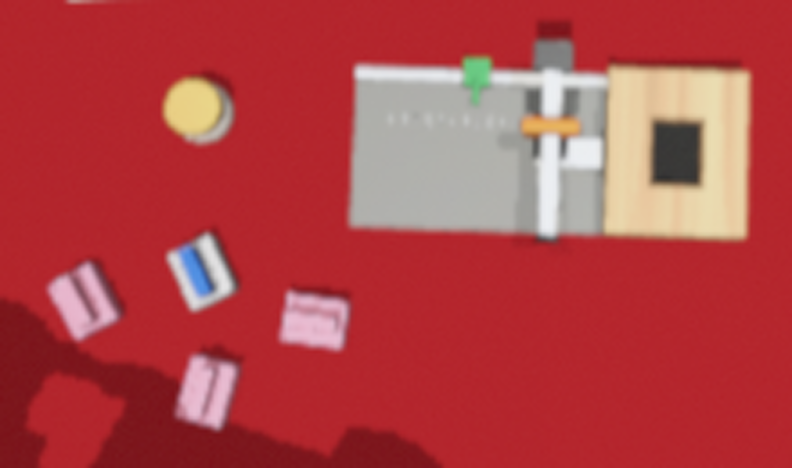

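View pics/sidec.png

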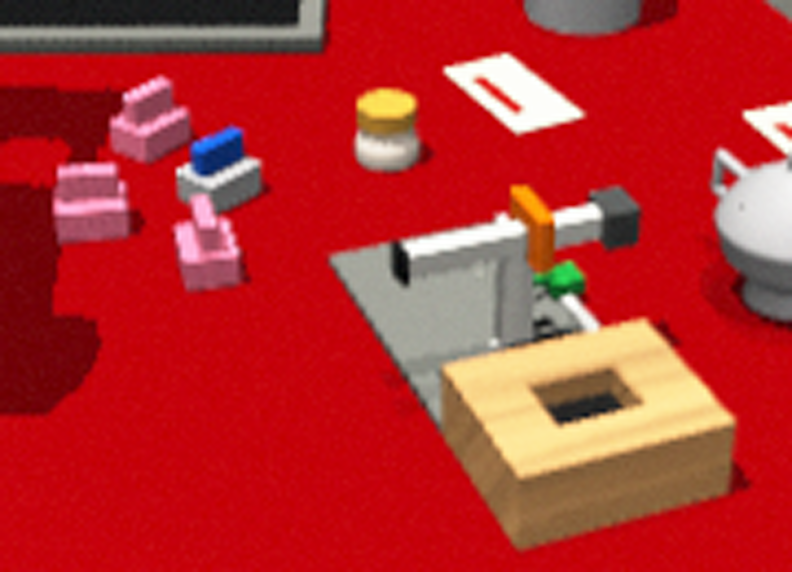

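The blue-ribbed grey block, at crop (203,272) which is full (156,236), is the only non-pink one, so it is the target. The pink ones are look-alikes. Dark end block at full (253,175), orange lever at (253,195), green pointer at (232,182), recess at (288,202). Next I'll measure these.

```bash
cat > m0.py <<'E'
from h import *
T=cam('top');S=cam('side')
t=cv2.imread('pics/top0.png'); s=cv2.imread('pics/side0.png')
def blob(im,lo,hi,box):
    x0,y0,x1,y1=box; h=cv2.cvtColor(im,cv2.COLOR_BGR2HSV); m=cv2.inRange(h,np.array(lo),np.array(hi)); k=np.zeros_like(m);k[y0:y1,x0:x1]=m[y0:y1,x0:x1]
    c=max(cv2.findContours(k,0,2)[0],key=cv2.contourArea); M=cv2.moments(c); r=cv2.minAreaRect(c)
    return np.array([M['m10']/M['m00'],M['m01']/M['m00']]),r,c
B=([100,120,60],[125,255,255])
bt,r,ct=blob(t,*B,(140,220,175,255)); bs,rs,_=blob(s,*B,(170,150,210,185))
print('blue',bt,r,bs,'tri',tri(ray(T,*bt),ray(S,*bs)), 'z46',onz(T,*bt,46))
box=[onz(T,*p,46) for p in cv2.boxPoints(r)]; e=[box[i+1]-box[i] for i in range(3)]
for v in e: print(' edge',np.linalg.norm(v),np.degrees(np.arctan2(v[1],v[0])))
# steel+rib outline
O=([8,150,120],[22,255,255])
ot,_,_=blob(t,*O,(235,185,270,205)); os,_,_=blob(s,*O,(250,165,275,195))
print('orange',ot,os,tri(ray(T,*ot),ray(S,*os)),onz(T,*ot,118))
G=([45,80,80],[85,255,255])
gt,gr,gc=blob(t,*G,(220,170,245,195)); print('green',gt,gc.reshape(-1,2).max(0),onz(T,*gt,25))
W=([12,40,120],[28,160,255])
wt,wr,wc=blob(t,*W,(262,170,315,232)); print('wood',wt,wr); 
b=[onz(T,*p,50) for p in cv2.boxPoints(wr)]; print(np.round(b,1),np.mean(b,0))
for i in range(3):
    v=b[i+1]-b[i]; print(' edge',np.linalg.norm(v),np.degrees(np.arctan2(v[1],v[0])))
g=cv2.cvtColor(t,cv2.COLOR_BGR2HSV); m=((g[:,:,2]<110)).astype(np.uint8)*255; k=np.zeros_like(m);k[186:220,274:302]=m[186:220,274:302]
c=max(cv2.findContours(k,0,2)[0],key=cv2.contourArea);rr=cv2.minAreaRect(c);print('recess',rr)
print(onz(T,*rr[0],50),onz(T,*rr[0],32))
E
python3 m0.py
```

```text
blue [154.11842105 234.88157895] ((154.20001220703125, 234.9000244140625), (12.521980285644531, 4.0249223709106445), 63.43495178222656) [188.93764988 164.10311751] tri (array([463.17768186, 312.43330726,  35.48584146]), np.float64(0.9038548301020807)) z46 [463.59455592 309.73468149  46.        ]
 edge 11.11192213583616 -61.549941236161246
 edge 35.30484851728676 -150.67858356161142
 edge 11.081749671545122 118.3337489163467
orange [248.06349206 194.68253968] [261.17301587 180.98253968] (array([581.7415613 ,  48.50259139,  94.19347924]), np.float64(6.050837086635548)) [576.29998084  49.40074509 118.        ]
green [231.95238095 180.05860806] [235 187] [627.94865218  98.33941159  25.        ]
wood [287.10993718 202.00295069] ((287.0504150390625, 201.93710327148438), (39.36661148071289, 46.620906829833984), 1.847610354423523)
[[ 500.7   -4.5   50. ]
 [ 633.2   -5.6   50. ]
 [ 632.8 -118.    50. ]
 [ 500.1 -115.4   50. ]] [566.66805562 -60.88646865  50.        ]
 edge 132.5012904472882 -0.483248911010049
 edge 112.31006985110322 -90.2049373136625
 edge 132.6994406136466 178.90347160053702
recess ((287.0, 202.0), (16.0, 12.0), 90.0)
[566.06388073 -60.7021499   50.        ] [567.75719966 -62.32629096  32.        ]
```

```bash
cat >> h.py <<'E'
def go(x,y,z,jawdeg=None,o=None):
    "delta in tool axes (mm) to TCP target; twist deg to bring tool y to jawdeg (mod 180)"
    o=o or status.get_obs(); R=Ro.from_euler('xyz',o['tcp_rot']).as_matrix()
    d=R.T@(np.array([x,y,z])-o['tool_pos']); a=np.degrees(np.arctan2(R[1,1],R[0,1]))
    tw=None if jawdeg is None else -((jawdeg-a+90)%180-90)
    print('tool d mm',np.round(d,1),'twist',None if tw is None else round(tw,2),'jaw now',round(a,2),'t',round(o['time'],2),'tcp',np.round(o['tool_pos'],1),'q',np.round(o['joint_positions'],2))
E
python3 -c "
from h import *
go(463.4,311,310,119.3)"
```

```text
tool d mm [-332.4  -76.5   94.3] twist -48.89 jaw now 70.41 t 0.15 tcp [175.9 494.6 404.2] q [ 1.08  0.34  1.52 -0.    1.28 -0.15]
```

Call:
{"fn": "play_rows", "kwargs": {
  "commands": [
    {"offset":[-0.0416,-0.0096,0.0117],"twist":-6},
    {"offset":[-0.0416,-0.0096,0.0117],"twist":0},
    {"offset":[-0.0416,-0.0096,0.0117],"twist":0},
    {"offset":[-0.0416,-0.0096,0.0117],"twist":0},
    {"offset":[-0.0416,-0.0096,0.0117],"twist":0}
  ]
}}

```text
time: 0.65
tool_pos: [365.9, 394.2, 345.6]
tcp_rot: [-3.141, -0.0, 2.905]
contact_force: [0.2, 0.9, -0.8]
grip_width: 91.9
```

```bash
python3 -c "
from h import *
go(463.4,311,310,119.3)"
```

```text
tool d mm [-114.3  -58.    35.6] twist -42.87 jaw now 76.43 t 0.65 tcp [365.9 394.2 345.6] q [ 0.68  0.42  1.58  0.    1.14 -0.65]
```

Call:
{"fn": "play_rows", "kwargs": {
  "commands": [
    {"offset":[-0.037,-0.019,0.0115],"twist":0},
    {"offset":[-0.037,-0.019,0.0115],"twist":0},
    {"offset":[-0.037,-0.019,0.0115],"twist":-8.57},
    {"offset":[0,0,0],"twist":-8.57},
    {"offset":[0,0,0],"twist":-8.57}
  ]
}}

```text
time: 1.15
tool_pos: [460.1, 312.6, 310.8]
tcp_rot: [-3.141, -0.002, -2.927]
contact_force: [-0.2, -0.5, -0.0]
grip_width: 92.1
```

Call:
{"fn": "play_rows", "kwargs": {
  "commands": [
    {"offset":[0,0,0],"twist":-8.57},
    {"offset":[0,0,0],"twist":-8.57},
    {"offset":[0,0,0],"twist":0}
  ]
}}

```text
time: 1.45
tool_pos: [459.0, 313.8, 311.5]
tcp_rot: [3.142, -0.001, -2.63]
contact_force: [-0.1, 0.5, -0.8]
grip_width: 91.9
```

Run:
```python
from h import *
go(463.4,311,310,119.3)
C=cam('wrist'); im=viewer.capture('wrist')[:,:,::-1]; cv2.imwrite('pics/w1.png',im)
print(proj(C,(463.4,311,35)))
```

```text
tool d mm [-2.4 -4.6  1.5] twist 0.0 jaw now 119.3 t 1.45 tcp [459.  313.8 311.5] q [ 0.46  0.49  1.57  0.    1.08 -1.62]
(np.float64(252.83010647517304), np.float64(193.16090202045677))
```

View pics/w1.png

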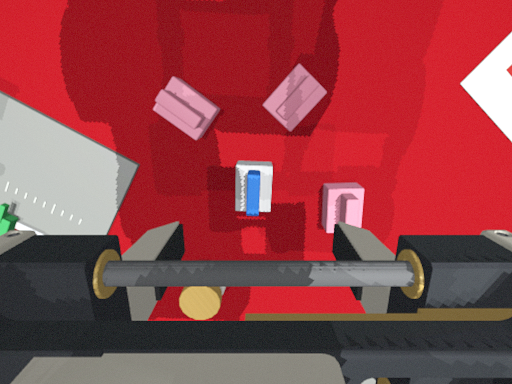

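Run:
```python
from h import *
C=cam('wrist'); im=cv2.imread('pics/w1.png'); h=cv2.cvtColor(im,cv2.COLOR_BGR2HSV)
m=cv2.inRange(h,(100,100,60),(125,255,255)); m[:150]=0;m[225:]=0;m[:,:230]=0;m[:,280:]=0
c=max(cv2.findContours(m,0,2)[0],key=cv2.contourArea);r=cv2.minAreaRect(c);print(r)
# top face brighter?
v=h[:,:,2][m>0];print(np.percentile(v,[5,25,50,75,95]))
for z in(35,46): 
    P=np.array([onz(C,*p,z) for p in cv2.boxPoints(r)]);print(z,P.mean(0).round(1),[(round(np.linalg.norm(P[i+1]-P[i]),1),round(np.degrees(np.arctan2(*(P[i+1]-P[i])[1::-1])),1)) for i in range(2)])
g=cv2.inRange(h,(0,0,90),(180,70,255)); g[:150]=0;g[225:]=0;g[:,:225]=0;g[:,282:]=0
g=g|m; c=max(cv2.findContours(g,0,2)[0],key=cv2.contourArea);r=cv2.minAreaRect(c);print('steel',r,onz(C,*r[0],24))
crop(im,220,140,290,230,6,'pics/w1c.png')
```

```text
((252.66424560546875, 192.57212829589844), (12.493062973022461, 45.20822525024414), 1.9091522693634033)
[159.   225.25 232.   234.   248.  ]
35 [463.5 310.9  35. ] [(np.float64(45.2), np.float64(-153.4)), (np.float64(11.6), np.float64(117.2))]
46 [460.4 309.4  46. ] [(np.float64(43.3), np.float64(-153.4)), (np.float64(11.1), np.float64(117.2))]
steel ((253.5, 188.0), (54.0, 37.0), 90.0) [461.5204041  310.56079264  24.        ]
```

View pics/w1c.png

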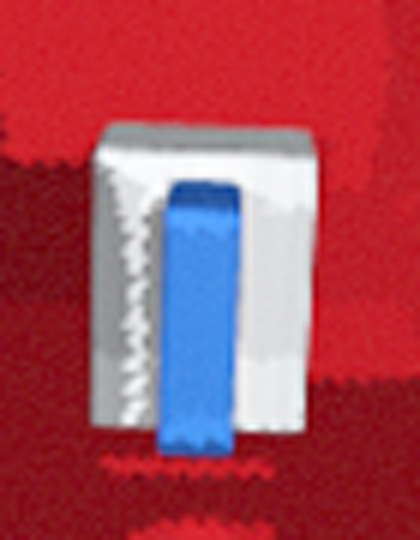

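The crop confirms the grey steel block with a blue rib: top face centre about (253,195), turned about 2° in the image. I'll partly close the jaws to clear the pink neighbour, then line up.

```bash
python3 -c "
from h import *
go(462.3,310.5,225,117.2)"
```

```text
tool d mm [-1.3 -4.5 86.5] twist 1.84 jaw now 119.04 t 1.5 tcp [459.  313.9 311.5] q [ 0.46  0.49  1.57  0.    1.08 -1.62]
```

Call:
{"fn": "play_rows", "kwargs": {
  "commands": [
    {"offset":[-0.0013,-0.0045,0],"twist":1.84},
    {"offset":[0,0,0.029],"twist":0},
    {"offset":[0,0,0.029],"twist":0},
    {"offset":[0,0,0.0285],"twist":0},
    {"offset":[0,0,0],"twist":0}
  ],
  "jaw": 125
}}

```text
time: 2.0
tool_pos: [461.3, 309.8, 221.9]
tcp_rot: [3.141, -0.007, -2.667]
contact_force: [-0.7, -1.2, -0.4]
grip_width: 56.6
```

Run:
```python
from h import *
go(462.3,310.5,205,117.2)
C=cam('wrist'); im=viewer.capture('wrist')[:,:,::-1]; cv2.imwrite('pics/w2.png',im)
print(proj(C,(463.4,311,46)))
```

```text
tool d mm [-1.3  0.2 16.9] twist -0.02 jaw now 117.18 t 2.0 tcp [461.3 309.8 221.9] q [ 0.45  0.61  1.65 -0.    0.89 -1.59]
(np.float64(257.5559069978687), np.float64(243.84951247647126))
```

View pics/w2.png

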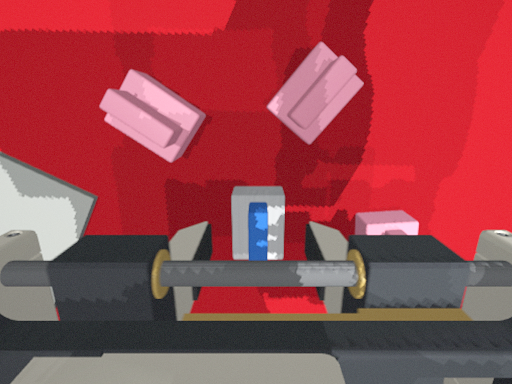

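Rib is upright in the picture at column 258, midway between the fingers. Going down and closing.

Call:
{"fn": "play_rows", "kwargs": {
  "commands": [
    {"offset":[-0.001,0,0.0165],"twist":0},
    {"offset":[0,0,0],"twist":0}
  ]
}}

```text
time: 2.25
tool_pos: [463.4, 311.0, 209.0]
tcp_rot: [3.142, -0.0, -2.665]
contact_force: [-0.3, 0.4, 0.4]
grip_width: 47.0
```

Call:
{"fn": "play_rows", "kwargs": {
  "commands": [
    {"offset":[0,0,0],"twist":0},
    {"offset":[0,0,0],"twist":0},
    {"offset":[0,0,0],"twist":0},
    {"offset":[0,0,0],"twist":0},
    {"offset":[0,0,0],"twist":0}
  ],
  "jaw": 255
}}

```text
time: 2.75
tool_pos: [463.3, 311.1, 209.1]
tcp_rot: [-3.142, 0.001, -2.664]
contact_force: [1.2, 0.4, -2.1]
grip_width: 11.8
```

```bash
python3 -c "
from h import *
go(567,-61,330,90)"
```

```text
tool d mm [  79.  -378.1 -120.9] twist 27.38 jaw now 117.38 t 2.75 tcp [463.3 311.1 209.1] q [ 0.45  0.63  1.66 -0.    0.86 -1.59]
```

Call:
{"fn": "play_rows", "kwargs": {
  "commands": [
    {"offset":[0,0,-0.02],"twist":0},
    {"offset":[0,0,-0.04],"twist":0},
    {"offset":[0,0,-0.045],"twist":0},
    {"offset":[0,0,-0.04],"twist":0},
    {"offset":[0,0,0],"twist":0}
  ]
}}

```text
time: 3.25
tool_pos: [464.1, 311.6, 359.4]
tcp_rot: [-3.141, 0.011, -2.663]
contact_force: [0.7, 0.1, -2.6]
grip_width: 12.0
```

Call:
{"fn": "play_rows", "kwargs": {
  "commands": [
    {"offset":[0.0085,-0.041,0],"twist":0},
    {"offset":[0.0085,-0.041,0],"twist":0},
    {"offset":[0.0085,-0.041,0],"twist":0},
    {"offset":[0.0085,-0.041,0],"twist":0},
    {"offset":[0.0085,-0.041,0],"twist":0}
  ]
}}

```text
time: 3.75
tool_pos: [519.6, 107.9, 352.3]
tcp_rot: [3.14, -0.002, -2.663]
contact_force: [1.6, 0.6, -3.2]
grip_width: 12.2
```

Call:
{"fn": "play_rows", "kwargs": {
  "commands": [
    {"offset":[0.0085,-0.041,0],"twist":6.6},
    {"offset":[0,0,0],"twist":6.6},
    {"offset":[0,0,0],"twist":6.6},
    {"offset":[0,0,0],"twist":6.6},
    {"offset":[0,0,0],"twist":0}
  ]
}}

```text
time: 4.25
tool_pos: [530.8, 69.0, 352.2]
tcp_rot: [3.141, -0.003, -3.126]
contact_force: [-0.1, 0.2, -2.4]
grip_width: 11.8
```

Run:
```python
from h import *
go(567,-61,330,90)
C=cam('wrist'); im=viewer.capture('wrist')[:,:,::-1]; cv2.imwrite('pics/w3.png',im)
cv2.imwrite('pics/t3.png',viewer.capture('top')[:,:,::-1])
```

```text
tool d mm [ -34.2 -130.5   22.1] twist 0.91 jaw now 90.91 t 4.25 tcp [530.8  69.  352.2] q [-0.01  0.41  1.58  0.    1.16 -1.6 ]
```

View pics/w3.png

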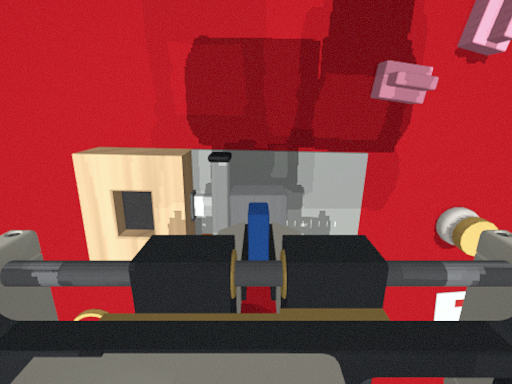

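Wrist view: recess mouth at about (115–154, 190–236), wood top at (82–190, 152+), held rib at (258,230). I'll enlarge the recess.

Run:
```python
from h import *
im=cv2.imread('pics/w3.png'); crop(im,65,140,205,260,5,'pics/w3c.png')
```

```text
(no output)
```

View pics/w3c.png

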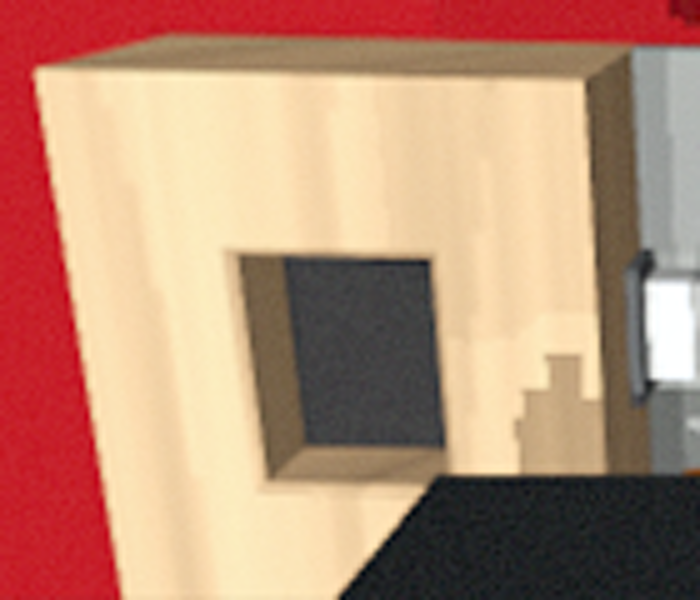

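Run:
```python
from h import *
o=status.get_obs(); C=cam('wrist')
f=lambda x,y:onz(C,65+(x+.5)/5-.5,140+(y+.5)/5-.5,50)
Q=[f(238,254),f(431,260),f(445,480),f(266,480)]
for q in Q: print(q.round(1))
print('ctr',np.mean(Q,0))
a,b=f(36,70),f(585,80); print(a,b,np.linalg.norm(b-a),np.degrees(np.arctan2(*(b-a)[1::-1]))); a,b=Q[0],Q[1];print(np.degrees(np.arctan2(*(b-a)[1::-1])))
a,b=f(36,70),f(122,600);print(np.degrees(np.arctan2(*(b-a)[1::-1])))
a,b=f(585,80),f(607,470);print(np.degrees(np.arctan2(*(b-a)[1::-1])))
```

```text
[541.3 -83.2  50. ]
[541.7 -42.9  50. ]
[592.5 -44.2  50. ]
[593.4 -83.7  50. ]
ctr [567.2401536  -63.49246685  50.        ]
[ 503.24672725 -119.10112485   50.        ] [502.88763087  -8.34738736  50.        ] 110.75431963983793 90.18576921658249
89.36690025317695
-0.38148477556753296
-0.013235001809132783
```

```bash
python3 -c "
from h import *
go(610,-62.5,350,89.7)"
```

```text
tool d mm [ -76.4 -133.3    2.6] twist 1.47 jaw now 91.17 t 4.35 tcp [530.9  69.2 352.8] q [-0.01  0.41  1.57  0.    1.16 -1.6 ]
```

Call:
{"fn": "play_rows", "kwargs": {
  "commands": [
    {"offset":[-0.0191,-0.0333,0],"twist":0},
    {"offset":[-0.0191,-0.0333,0],"twist":0},
    {"offset":[-0.0191,-0.0333,0],"twist":0},
    {"offset":[-0.0191,-0.0333,0],"twist":1.4},
    {"offset":[0,0,0.04],"twist":0}
  ]
}}

```text
time: 4.85
tool_pos: [613.2, -67.1, 317.9]
tcp_rot: [-3.137, 0.014, 3.133]
contact_force: [1.0, 0.6, -4.7]
grip_width: 11.8
```

Call:
{"fn": "play_rows", "kwargs": {
  "commands": [
    {"offset":[0,0,0.008],"twist":0},
    {"offset":[0,0,0],"twist":0}
  ]
}}

```text
time: 5.05
tool_pos: [609.1, -62.2, 303.6]
tcp_rot: [3.14, -0.006, 3.136]
contact_force: [-0.2, -0.0, -3.7]
grip_width: 11.7
```

Run:
```python
from h import *
go(567,-62.5,300,89.7)
C=cam('wrist'); im=viewer.capture('wrist')[:,:,::-1]; cv2.imwrite('pics/w4.png',im)
cv2.imwrite('pics/s4.png',viewer.capture('side')[:,:,::-1])
crop(im,170,100,350,260,4,'pics/w4c.png')
```

```text
tool d mm [42.1 -0.6  3.8] twist -0.01 jaw now 89.69 t 5.05 tcp [609.1 -62.2 303.6] q [-0.23  0.59  1.41  0.    1.15 -1.79]
```

View pics/w4.png

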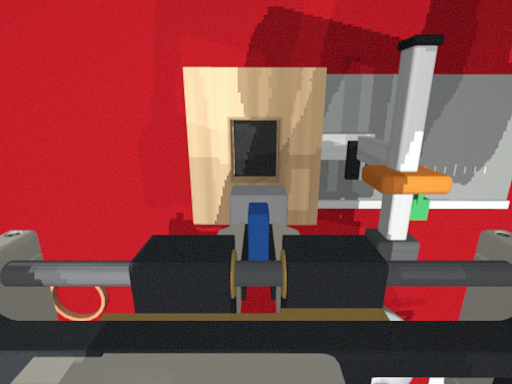

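View pics/w4c.png

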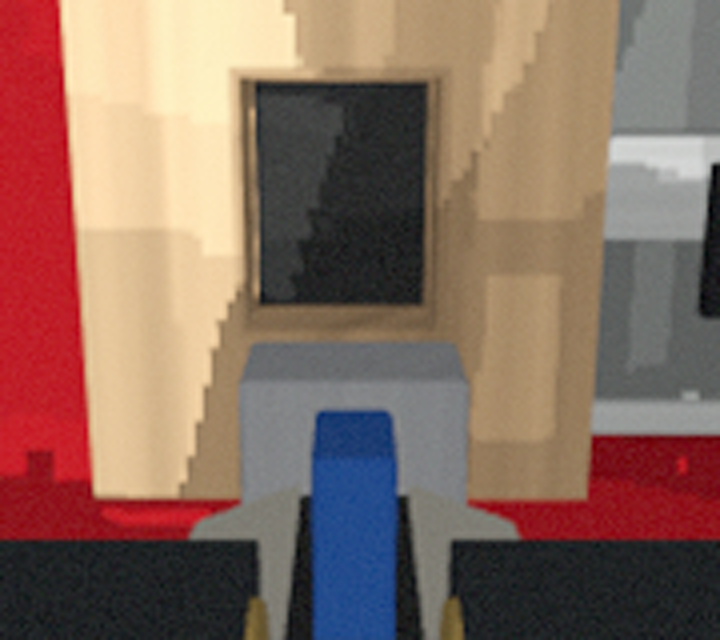

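Run:
```python
from h import *
o=status.get_obs(); C=cam('wrist')
def f(x,y,z): return onz(C,170+(x+.5)/4-.5,100+(y+.5)/4-.5,z)
print('wood low row', f(92,498,50),f(588,498,50)); print('wood upper row', f(62,0,50),f(618,0,50))
M=[f(237,73,50),f(447,73,50),f(437,325,50),f(247,325,50)]
print('mouth outer');[print(m.round(1)) for m in M]; print(np.mean(M,0))
M=[f(244,82,50),f(437,82,50),f(432,318,50),f(250,318,50)]
print('mouth inner');[print(m.round(1)) for m in M]; print(np.mean(M,0))
z=o['tool_pos'][2]
print('block top front',f(243,380,z-185),f(467,380,z-185)); print('bot front',f(248,343,z-209),f(460,343,z-209))
print('rib front top', f(316,415,z-163),f(393,415,z-163),f(313,459,z-163),f(397,459,z-163)); print(o['tool_pos'])
```

```text
wood low row [ 635.77576111 -121.35557527   50.        ] [636.22407583  -8.21607091  50.        ]
wood upper row [ 527.60016926 -119.66692672   50.        ] [528.03230656  -8.29778282  50.        ]
mouth outer
[541.9 -85.1  50. ]
[542.1 -42.3  50. ]
[595.3 -43.4  50. ]
[595.1 -84.7  50. ]
[568.58451565 -63.86561376  50.        ]
mouth inner
[543.7 -83.7  50. ]
[543.9 -44.3  50. ]
[593.7 -44.5  50. ]
[593.5 -84.   50. ]
[568.68886231 -64.12829124  50.        ]
block top front [584.68709879 -78.53283189 121.71683519] [584.82316817 -44.00624285 121.71683519]
bot front [585.5892775  -79.93843918  97.71683519] [585.73501162 -42.89877673  97.71683519]
rib front top [582.63957115 -66.55179761 143.71683519] [582.68058686 -56.16079572 143.71683519] [589.00814322 -67.04815077 143.71683519] [589.05352223 -55.57500316 143.71683519]
[609.97029127 -61.96631948 306.71683519]
```

The arm was still settling during that shot, so I'm repeating it at rest.

Call:
{"fn": "play_rows", "kwargs": {
  "commands": [
    {"offset":[0,0,0],"twist":0},
    {"offset":[0,0,0],"twist":0}
  ]
}}

```text
time: 5.35
tool_pos: [610.0, -62.2, 307.3]
tcp_rot: [-3.141, 0.003, 3.136]
contact_force: [0.9, 0.6, -2.8]
grip_width: 12.0
```

Run:
```python
from h import *
import json
o=status.get_obs(); im=viewer.capture('wrist')[:,:,::-1]; cv2.imwrite('pics/w5.png',im)
json.dump({k:np.array(v).tolist() for k,v in o.items()},open('o5.json','w')); print(o['tool_pos'],o['tcp_rot'])
crop(im,170,100,350,260,4,'pics/w5c.png')
```

```text
[610.02073135 -62.15935533 307.34783402] [-3.14109220e+00  2.55587345e-03  3.13561595e+00]
```

View pics/w5c.png

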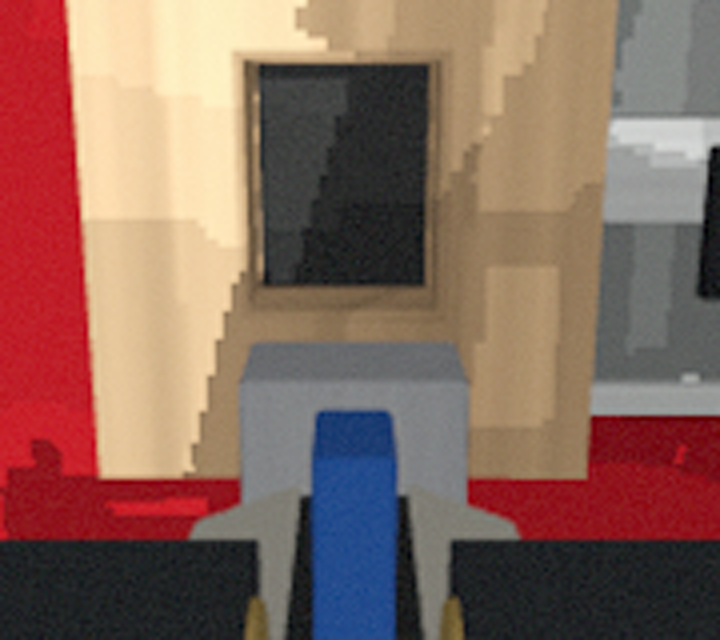

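Run:
```python
from h import *
import json
o=json.load(open('o5.json')); C=cam('wrist',o)
def f(x,y,z): return onz(C,170+(x+.5)/4-.5,100+(y+.5)/4-.5,z)
a,b,c,d=f(99,479,50),f(588,479,50),f(67,0,50),f(618,0,50)
print('wood',a,b,c,d,(a+b)/2,(c+d)/2, 'angles',np.degrees(np.arctan2(*(b-a)[1::-1])))
M=[f(239,56,50),f(445,56,50),f(437,308,50),f(249,308,50)]
[print(m.round(1)) for m in M]; print('mouth outer',np.mean(M,0))
M=[f(247,62,50),f(437,62,50),f(433,301,50),f(252,301,50)]
[print(m.round(1)) for m in M]; print('mouth inner',np.mean(M,0))
z=o['tool_pos'][2]
print('block top front',f(243,380,z-185),f(467,380,z-185)); print('bot front',f(248,343,z-209),f(460,343,z-209))
print('rib front top', f(313,459,z-163),f(397,459,z-163)); print(o['tool_pos'])
```

```text
wood [ 631.85496885 -119.93882164   50.        ] [632.36521065  -8.66983579  50.        ] [ 528.05114131 -119.03770048   50.        ] [528.57211706  -8.44294167  50.        ] [632.11008975 -64.30432872  50.        ] [528.31162919 -63.74032108  50.        ] angles 89.73726284258962
[539.1 -84.9  50. ]
[539.3 -43.   50. ]
[592.1 -43.7  50. ]
[591.9 -84.5  50. ]
mouth outer [565.58999339 -64.01800491  50.        ]
[540.3 -83.3  50. ]
[540.4 -44.6  50. ]
[590.5 -44.6  50. ]
[590.4 -83.8  50. ]
mouth inner [565.39839175 -64.07085932  50.        ]
block top front [585.03764577 -78.78969028 122.34783402] [585.19691425 -44.27239428 122.34783402]
bot front [585.98270783 -80.2078834   98.34783402] [586.15395633 -43.17659867  98.34783402]
rib front top [589.32754564 -67.30049801 144.34783402] [589.38021155 -55.83030601 144.34783402]
[610.0207313515484, -62.15935533077952, 307.34783402130364]
```

Block in hand, in the same picture: its middle is at y −61.6, its front face at x 585.6, and it is square with the stand to within 0.1°. The recess is at (565.5, −64.0), so I shift (−43.7, −2.4). I'll stop just above the mouth to check.

Call:
{"fn": "play_rows", "kwargs": {
  "commands": [
    {"offset":[0.0218,-0.0012,0],"twist":0},
    {"offset":[0.0218,-0.0012,0],"twist":0},
    {"offset":[0,0,0.018],"twist":0},
    {"offset":[0,0,0.019],"twist":0},
    {"offset":[0,0,0],"twist":0}
  ]
}}

```text
time: 5.9
tool_pos: [565.4, -64.5, 267.3]
tcp_rot: [3.141, -0.004, 3.135]
contact_force: [-0.7, 1.3, -2.9]
grip_width: 11.8
```

Call:
{"fn": "play_rows", "kwargs": {
  "commands": [
    {"offset":[0,0,0],"twist":0},
    {"offset":[0,0,0],"twist":0},
    {"offset":[0,0,0],"twist":0}
  ]
}}

```text
time: 6.2
tool_pos: [566.6, -64.8, 269.8]
tcp_rot: [-3.141, 0.002, 3.135]
contact_force: [0.2, 0.7, -3.3]
grip_width: 11.7
```

Run:
```python
from h import *
go(566.3,-64.6,268,89.7); o=status.get_obs()
im=viewer.capture('wrist')[:,:,::-1]; s=viewer.capture('side')[:,:,::-1]
cv2.imwrite('pics/w6.png',im); cv2.imwrite('pics/s6.png',s); print(o['contact_force'],o['tcp_rot'])
a=cv2.resize(im[100:270,150:370],None,fx=3.5,fy=3.5,interpolation=2);cv2.imwrite('pics/w6c.png',a)
crop(s,225,150,325,260,5,'pics/s6c.png')
```

```text
tool d mm [0.3 0.2 1.8] twist -0.1 jaw now 89.6 t 6.2 tcp [566.6 -64.8 269.8] q [-0.25  0.56  1.57  0.    1.01 -1.81]
[ 0.19735979  0.72330136 -3.27470748] [-3.14117847e+00  1.92784721e-03  3.13469309e+00]
```

View pics/w6c.png

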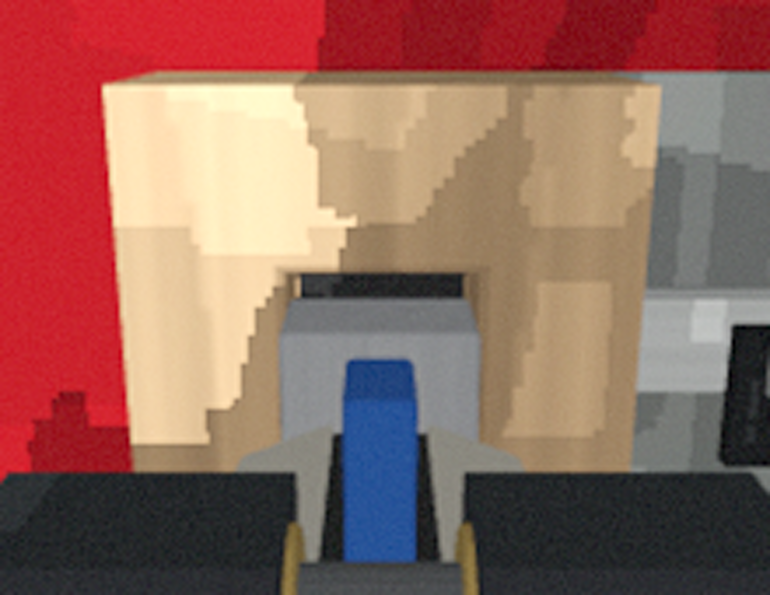

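View pics/s6c.png

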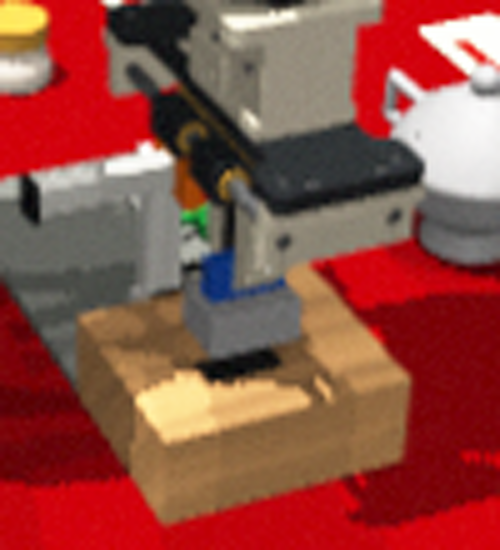

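Run:
```python
from h import *
o=status.get_obs(); C=cam('wrist',o)
def f(x,y,z): return onz(C,150+(x+.5)/3.5-.5,100+(y+.5)/3.5-.5,z)
z=o['tool_pos'][2]
print('mouth near',f(282,272,50),f(478,272,50)); print('wood near',f(103,86,50),f(661,86,50)); print('wood row470',f(132,470,50),f(632,470,50))
print('blk bot',f(288,299,z-209),f(474,299,z-209));print('blk top',f(281,333,z-185),f(480,333,z-185))
```

```text
mouth near [538.98549266 -84.60918952  50.        ] [539.22036035 -43.67162866  50.        ]
wood near [ 500.87651541 -118.69589104   50.        ] [501.50984113  -8.37016516  50.        ]
wood row470 [ 584.14314578 -119.50080161   50.        ] [584.78012164  -8.39934267  50.        ]
blk bot [541.89137346 -82.52440424  60.44512391] [542.10434982 -45.39922206  60.44512391]
blk top [541.30337749 -81.6103919   84.44512391] [541.50447596 -46.55172688  84.44512391]
```

Block and mouth agree: block middle y −64.0 against −64.1, front gap 2.9 mm against the nominal 2.5 mm. Lowering now.

Call:
{"fn": "play_rows", "kwargs": {
  "commands": [
    {"offset":[0,0,0.008],"twist":0},
    {"offset":[0,0,0.008],"twist":0},
    {"offset":[0,0,0.006],"twist":0},
    {"offset":[0,0,0.004],"twist":0},
    {"offset":[0,0,0],"twist":0}
  ]
}}

```text
time: 6.8
tool_pos: [566.0, -64.7, 241.8]
tcp_rot: [3.141, -0.002, 3.134]
contact_force: [-1.0, -1.3, -3.0]
grip_width: 11.8
```

Call:
{"fn": "play_rows", "kwargs": {
  "commands": [
    {"offset":[0,0,0.002],"twist":0},
    {"offset":[0,0,0.002],"twist":0},
    {"offset":[0,0,0],"twist":0}
  ]
}}

```text
time: 7.1
tool_pos: [566.3, -64.9, 239.4]
tcp_rot: [-3.141, 0.001, 3.134]
contact_force: [-2.1, -0.1, 2.6]
grip_width: 12.0
```

Call:
{"fn": "play_rows", "kwargs": {
  "commands": [
    {"offset":[0,0,0.002],"twist":0},
    {"offset":[0,0,0.002],"twist":0},
    {"offset":[0,0,0],"twist":0}
  ]
}}

```text
time: 7.4
tool_pos: [566.3, -64.8, 235.3]
tcp_rot: [-3.141, 0.001, 3.134]
contact_force: [-1.1, -0.2, 4.3]
grip_width: 11.8
```

Call:
{"fn": "play_rows", "kwargs": {
  "commands": [
    {"offset":[0,0,0.001],"twist":0},
    {"offset":[0,0,0.001],"twist":0},
    {"offset":[0,0,0],"twist":0}
  ]
}}

```text
time: 7.7
tool_pos: [566.3, -64.8, 234.9]
tcp_rot: [-3.141, 0.002, 3.135]
contact_force: [-5.9, 0.5, 17.0]
grip_width: 11.5
```

Call:
{"fn": "play_rows", "kwargs": {
  "commands": [
    {"offset":[0,0,0.001],"twist":0},
    {"offset":[0,0,0],"twist":0}
  ]
}}

```text
time: 7.9
tool_pos: [566.3, -64.8, 234.8]
tcp_rot: [-3.141, 0.002, 3.135]
contact_force: [-8.7, 0.8, 25.2]
grip_width: 11.7
```

Run:
```python
from h import *
o=status.get_obs();print(o['tool_pos'],o['contact_force'])
im=viewer.capture('wrist')[:,:,::-1]; s=viewer.capture('side')[:,:,::-1]
cv2.imwrite('pics/w7.png',im); cv2.imwrite('pics/s7.png',s)
a=cv2.resize(im[100:270,150:370],None,fx=3,fy=3,interpolation=2);b=cv2.resize(s[150:260,225:325],None,fx=4.636,fy=4.636,interpolation=2)[:510,:130] if 0 else None
cv2.imwrite('pics/w7c.png',a); crop(s,225,150,325,260,5,'pics/s7c.png')
```

```text
[566.32263522 -64.78024426 234.83480717] [-8.69136514  0.82361483 25.1671136 ]
```

View pics/w7c.png

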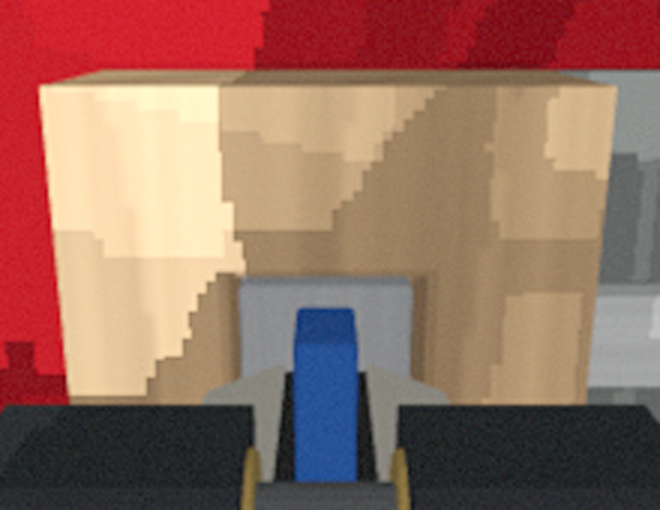

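View pics/s7c.png

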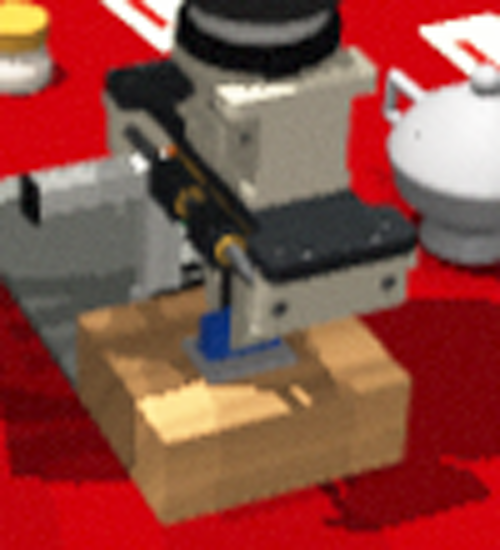

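The block sits flush: 20+ N and no further travel after sinking 6 mm, and the side view shows the steel level with the wood. Releasing and rising.

Call:
{"fn": "play_rows", "kwargs": {
  "commands": [
    {"offset":[0,0,-0.0015],"twist":0},
    {"offset":[0,0,0],"twist":0},
    {"offset":[0,0,0],"twist":0},
    {"offset":[0,0,0],"twist":0},
    {"offset":[0,0,0],"twist":0}
  ],
  "jaw": 140
}}

```text
time: 8.5
tool_pos: [566.2, -64.8, 232.8]
tcp_rot: [3.141, -0.001, 3.134]
contact_force: [0.4, 0.0, -0.3]
grip_width: 41.2
```

Call:
{"fn": "play_rows", "kwargs": {
  "commands": [
    {"offset":[0,0,-0.01],"twist":0},
    {"offset":[0,0,-0.03],"twist":0},
    {"offset":[0,0,-0.04],"twist":0},
    {"offset":[0,0,-0.04],"twist":0},
    {"offset":[0,0,0],"twist":0}
  ]
}}

```text
time: 9.0
tool_pos: [567.3, -64.9, 359.9]
tcp_rot: [-3.139, 0.011, 3.135]
contact_force: [0.4, -0.1, -0.3]
grip_width: 41.6
```

```bash
python3 -c "
from h import *
go(590,35,340,89.7)"
```

```text
tool d mm [-21.8 100.2  19.9] twist -0.1 jaw now 89.6 t 9.0 tcp [567.3 -64.9 359.9] q [-0.25  0.46  1.47  0.    1.2  -1.81]
```

Call:
{"fn": "play_rows", "kwargs": {
  "commands": [
    {"offset":[-0.0157,0.042,0.0067],"twist":0},
    {"offset":[-0.0157,0.042,0.0067],"twist":0},
    {"offset":[-0.0157,0.042,0.0067],"twist":0},
    {"offset":[0,0,0],"twist":0},
    {"offset":[0,0,0],"twist":0}
  ]
}}

```text
time: 9.5
tool_pos: [614.1, 61.8, 332.7]
tcp_rot: [-3.141, -0.001, 3.137]
contact_force: [0.3, -0.5, -0.2]
grip_width: 41.5
```

Call:
{"fn": "play_rows", "kwargs": {
  "commands": [
    {"offset":[0,0,0],"twist":0},
    {"offset":[0,0,0],"twist":0},
    {"offset":[0,0,0],"twist":0}
  ]
}}

```text
time: 9.8
tool_pos: [614.1, 59.7, 333.6]
tcp_rot: [-3.142, 0.0, 3.133]
contact_force: [0.3, -0.5, -0.0]
grip_width: 41.6
```

```bash
cat > shot.py <<'E'
import sys,json
from h import *
n=sys.argv[1]; o=status.get_obs(); im=viewer.capture('wrist')[:,:,::-1]; cv2.imwrite(f'pics/w{n}.png',im)
json.dump({k:np.array(v).tolist() for k,v in o.items()},open(f'o{n}.json','w')); print(o['time'],o['tool_pos'],o['tcp_rot'],o['contact_force'],o['grip_width'])
if len(sys.argv)>2:
    x0,y0,x1,y1=map(int,sys.argv[2:6]); crop(im,x0,y0,x1,y1,float(sys.argv[6]),f'pics/w{n}c.png')
E
python3 shot.py 8
```

```text
9.8 [614.10932828  59.67388355 333.56541645] [-3.14156485e+00  4.82303602e-04  3.13272531e+00] [ 0.34175057 -0.4549147  -0.03508199] 41.56244364050316
```

View pics/w8.png

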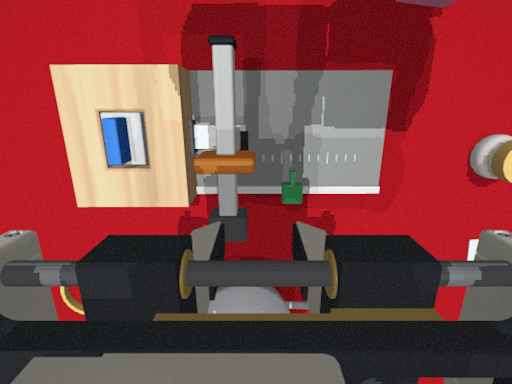

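The view shows the block seated at (123,140), the bar from (222,40) to the dark end block at (230,225), the lever at (225,162), and the green clip at (292,190) with its tip at about (292,170). I'll enlarge that.

Run:
```python
from h import *
im=cv2.imread('pics/w8.png'); crop(im,180,30,310,245,2.7,'pics/w8a.png'); crop(im,190,110,310,210,6,'pics/w8c.png')
```

```text
(no output)
```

View pics/w8a.png

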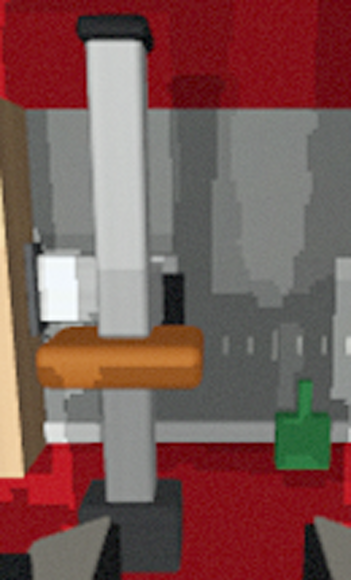

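View pics/w8c.png

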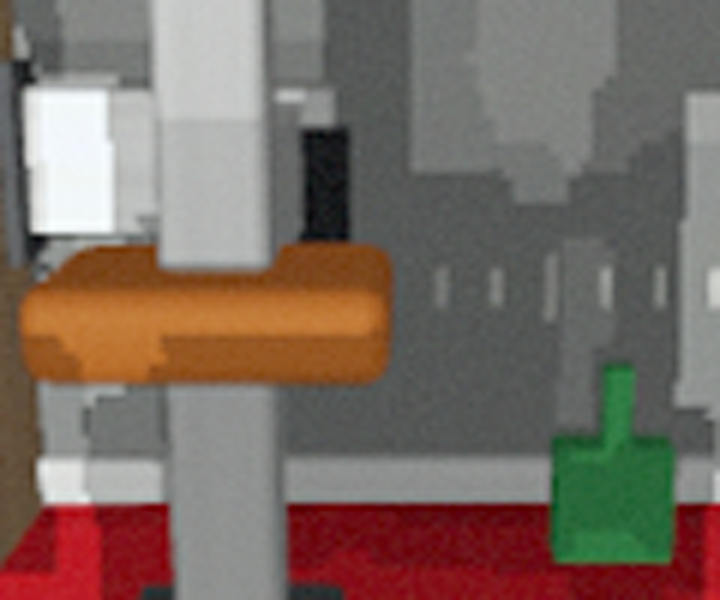

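Run:
```python
from h import *
import json
o=json.load(open('o8.json')); C=cam('wrist',o)
f=lambda x,y,z:onz(C,190+(x+.5)/6-.5,110+(y+.5)/6-.5,z)
g=lambda x,y,z:onz(C,180+(x+.5)/2.7-.5,30+(y+.5)/2.7-.5,z)
for r,a,b in((20,153,267),(200,159,269),(480,172,283)):
    p,q=f(a,r,104),f(b,r,104);print('bar',p.round(1),q.round(1),((p+q)/2).round(1))
p,q=g(87,41,104),g(146,41,104);print('bar near end',p,q)
print('lever top -x edge? rows', f(100,250,118),f(300,250,118),'+x',f(200,383,118), 'mid-ish y',(f(22,330,118)+f(390,330,118))/2)
print('endblock near',g(130,502,104))
print('mark tip',f(618,366,21), 'tip left/right',f(603,380,21),f(634,380,21),'clip',f(552,440,21),f(673,440,21))
a,b=f(285,503,0),f(715,503,0)
```

```text
bar [541.2  29.7 104. ] [541.3  43.4 104. ] [541.2  36.6 104. ]
bar [562.6  29.4 104. ] [562.7  43.  104. ] [562.7  36.2 104. ]
bar [598.8  29.2 104. ] [598.9  43.6 104. ] [598.8  36.4 104. ]
bar near end [496.96706504  29.88712287 104.        ] [497.07836593  44.60595974 104.        ]
lever top -x edge? rows [566.58138761  24.29892444 118.        ] [566.75871492  47.55270045 118.        ] +x [582.53866923  35.23213581 118.        ] mid-ish y [576.13244777  36.22013429 118.        ]
endblock near [620.56286986  35.83996235 104.        ]
mark tip [603.1301207   96.90068727  21.        ] tip left/right [605.65638978  94.30603716  21.        ] [605.69847963  99.81480302  21.        ] clip [616.64356468  85.42619719  21.        ] [616.80975294 107.15704249  21.        ]
```

Run:
```python
from h import *
T=cam('top');S=cam('side');print('top',T[4],'side',S[4])
for n,P in dict(line_end=(597.5,97,21),mark=(603.5,97,21),barmid=(567.5,97,95),post_low=(567.5,97,24)).items(): print(n,proj(T,P),proj(S,P))
im=cv2.imread('pics/s7.png');t=cv2.imread('pics/top0.png');s=cv2.imread('pics/side0.png')
crop(s,230,160,310,230,8,'pics/s0c.png');crop(t,235,165,275,230,9,'pics/t0c.png')
```

```text
top [ 461.98675803   39.1230667  1156.34103253] side [ 171.41327483 -816.99224749  666.96950891]
line_end (np.float64(232.13007038792716), np.float64(190.63689450036213)) (np.float64(257.33053293380544), np.float64(194.0624309105077))
mark (np.float64(232.19860457919165), np.float64(188.58999513847456)) (np.float64(259.2645162608726), np.float64(193.62898280661085))
barmid (np.float64(230.47924840162688), np.float64(198.3434589882561)) (np.float64(247.81483592258766), np.float64(173.30696985604152))
post_low (np.float64(231.73655143044815), np.float64(200.80841703530226)) (np.float64(247.5671226962097), np.float64(195.35248281885526))
```

View pics/s0c.png

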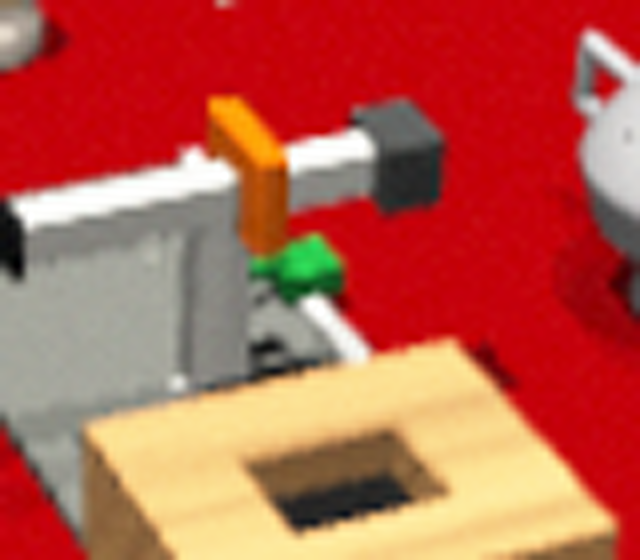

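View pics/t0c.png

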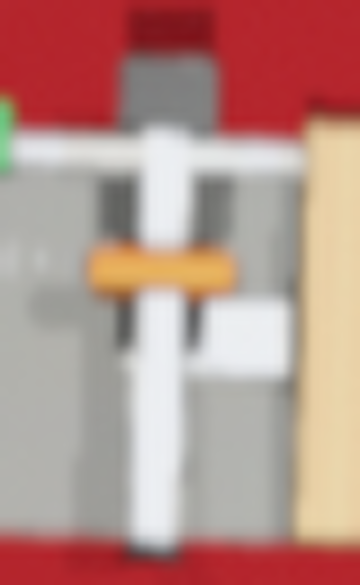

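Call:
{"fn": "play_rows", "kwargs": {
  "commands": [
    {"offset":[0,0.018,0.01],"twist":0},
    {"offset":[0,0.019,0.01],"twist":0},
    {"offset":[0,0,0.01],"twist":0},
    {"offset":[0,0,0],"twist":0},
    {"offset":[0,0,0],"twist":0}
  ]
}}

```text
time: 10.35
tool_pos: [614.5, 97.7, 302.8]
tcp_rot: [-3.141, -0.001, 3.134]
contact_force: [0.6, -0.7, 0.6]
grip_width: 41.5
```

Call:
{"fn": "play_rows", "kwargs": {
  "commands": [
    {"offset":[0,0,0],"twist":0},
    {"offset":[0,0,0],"twist":0}
  ]
}}

```text
time: 10.55
tool_pos: [614.7, 97.4, 303.7]
tcp_rot: [3.142, 0.001, 3.134]
contact_force: [0.7, -0.8, 0.1]
grip_width: 41.5
```

```bash
python3 shot.py 9 150 90 310 220 4.8
```

```text
10.55 [614.67101816  97.41887318 303.73664453] [3.14153424e+00 1.09064857e-03 3.13381190e+00] [ 0.74411479 -0.80895288  0.12437185] 41.452288937844976
```

View pics/w9c.png

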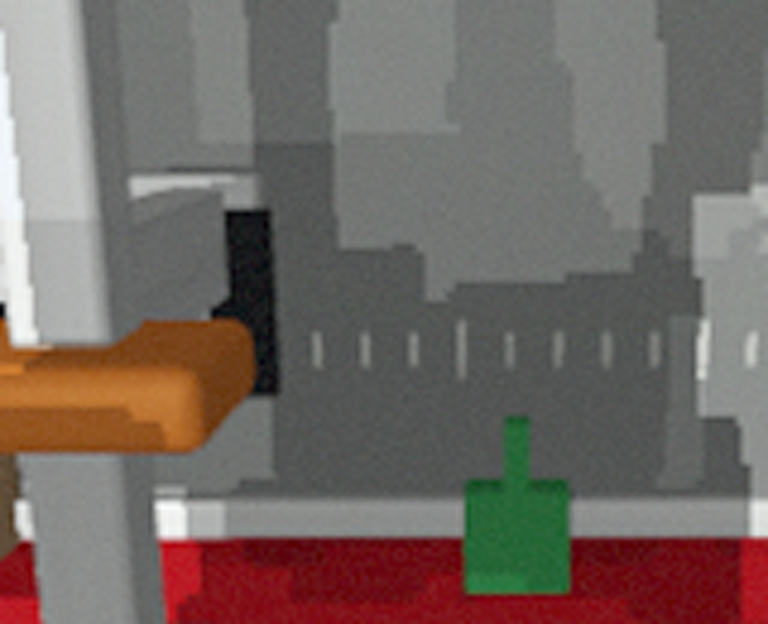

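Run:
```python
from h import *
import json
o=json.load(open('o9.json')); C=cam('wrist',o); im=cv2.imread('pics/w9.png'); h=cv2.cvtColor(im,cv2.COLOR_BGR2HSV); m=cv2.inRange(h,(45,70,40),(85,255,255))
for r in range(174,216,3):
    x=np.where(m[r])[0]
    if len(x): print(r,x.min(),x.max(),onz(C,x.mean(),r,21).round(2))
f=lambda x,y,z:onz(C,150+(x+.5)/4.8-.5,90+(y+.5)/4.8-.5,z)
print('bar',[((f(a,r,104)+f(b,r,104))/2).round(1) for r,a,b in((210,12,108),(330,23,111),(500,32,131))])
print('foot',f(272,300,20),f(272,300,24))
print('ticks',[f(x,350,3).round(1)[:2] for x in(318,366,414,461,509,558,607,655,703)])
im=cv2.imread('pics/w8.png'); o=json.load(open('o8.json')); C=cam('wrist',o);h=cv2.cvtColor(im,cv2.COLOR_BGR2HSV); m=cv2.inRange(h,(45,70,40),(85,255,255))
for r in range(170,205,3):
    x=np.where(m[r])[0]
    if len(x): print('w8',r,x.min(),x.max(),onz(C,x.mean(),r,21).round(2))
```

```text
177 255 260 [603.07  97.4   21.  ]
180 255 260 [606.05  97.38  21.  ]
183 255 260 [609.06  97.36  21.  ]
186 255 259 [612.07  96.85  21.  ]
189 255 260 [615.12  97.31  21.  ]
192 247 268 [618.18  97.29  21.  ]
195 247 267 [621.26  96.78  21.  ]
198 247 267 [624.36  96.76  21.  ]
201 247 267 [627.48  96.73  21.  ]
204 247 268 [630.62  97.2   21.  ]
207 247 268 [633.78  97.18  21.  ]
210 247 267 [636.96  96.66  21.  ]
213 248 258 [640.14  93.35  21.  ]
bar [array([553.3,  37.8, 104. ]), array([569.2,  37.1, 104. ]), array([593.2,  36.6, 104. ])]
foot [578.87585263  49.37931539  20.        ] [578.23222114  50.11953322  24.        ]
ticks [array([592.3,  55.3]), array([592.3,  65.4]), array([592.4,  75.5]), array([592.5,  85.4]), array([592.5,  95.6]), array([592.6, 105.9]), array([592.7, 116.2]), array([592.7, 126.4]), array([592.8, 136.5])]
w8 170 291 294 [602.5   96.79  21.  ]
w8 173 290 295 [605.77  96.89  21.  ]
w8 176 290 295 [609.06  96.98  21.  ]
w8 179 290 295 [612.38  97.07  21.  ]
w8 182 283 300 [615.69  95.09  21.  ]
w8 185 282 302 [619.06  96.71  21.  ]
w8 188 282 301 [622.44  96.26  21.  ]
w8 191 282 301 [625.84  96.36  21.  ]
w8 194 282 301 [629.26  96.45  21.  ]
w8 197 282 301 [632.7   96.54  21.  ]
w8 200 282 301 [636.17  96.63  21.  ]
w8 203 283 300 [639.66  96.72  21.  ]
```

Call:
{"fn": "play_rows", "kwargs": {
  "commands": [
    {"offset":[0,0,-0.012],"twist":0},
    {"offset":[0.024,-0.0205,0],"twist":0},
    {"offset":[0.024,-0.0205,0],"twist":0},
    {"offset":[0.024,-0.0205,0],"twist":0},
    {"offset":[0,0,0],"twist":0}
  ]
}}

```text
time: 11.1
tool_pos: [540.1, 35.2, 316.3]
tcp_rot: [-3.141, -0.001, 3.132]
contact_force: [-0.8, -0.0, 0.6]
grip_width: 41.3
```

```bash
python3 -c "
from h import *
go(542.5,36,255,89.75)"
```

```text
tool d mm [-2.5  0.9 61.3] twist -0.28 jaw now 89.47 t 11.1 tcp [540.1  35.2 316.3] q [-0.08  0.46  1.61 -0.    1.08 -1.64]
```

Call:
{"fn": "play_rows", "kwargs": {
  "commands": [
    {"offset":[0,0,0.022],"twist":-0.25},
    {"offset":[0,0,0.022],"twist":0},
    {"offset":[0,0,0.017],"twist":0},
    {"offset":[0,0,0],"twist":0},
    {"offset":[0,0,0],"twist":0}
  ]
}}

```text
time: 11.6
tool_pos: [542.8, 37.1, 254.9]
tcp_rot: [3.142, 0.001, 3.139]
contact_force: [1.2, -0.2, -0.4]
grip_width: 41.3
```

```bash
python3 shot.py 10; python3 -c "
from h import *
go(542.5,36,255,89.75)"
```

```text
11.6 [542.75489007  37.11733893 254.9431305 ] [3.14150992e+00 1.03980172e-03 3.13898455e+00] [ 1.15187701 -0.21562381 -0.36251938] 41.345182917930615
tool d mm [ 0.3 -1.1  0.4] twist 0.1 jaw now 89.85 t 11.65 tcp [542.8  37.1 255.4] q [-0.07  0.54  1.66  0.    0.94 -1.64]
```

View pics/w10.png

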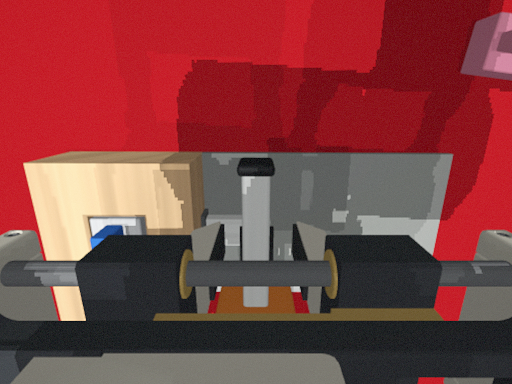

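The bar lies between the fingers, at column 256 against finger middle 258. I'll shift −1 mm and close.

Call:
{"fn": "play_rows", "kwargs": {
  "commands": [
    {"offset":[0,-0.001,0],"twist":0},
    {"offset":[0,0,0],"twist":0},
    {"offset":[0,0,0],"twist":0},
    {"offset":[0,0,0],"twist":0},
    {"offset":[0,0,0],"twist":0}
  ],
  "jaw": 255
}}

```text
time: 12.15
tool_pos: [542.1, 35.8, 254.5]
tcp_rot: [-3.141, 0.001, 3.139]
contact_force: [-0.2, -2.4, 2.7]
grip_width: 14.2
```

Call:
{"fn": "play_rows", "kwargs": {
  "commands": [
    {"offset":[0,0,0],"twist":0},
    {"offset":[0,0,0],"twist":0}
  ]
}}

```text
time: 12.35
tool_pos: [542.1, 35.8, 254.5]
tcp_rot: [-3.141, 0.0, 3.139]
contact_force: [-1.2, -1.9, 4.5]
grip_width: 13.5
```

```bash
python3 -c "
from h import *
go(542.5,36,255,89.75);o=status.get_obs();print(o['tool_pos'],o['contact_force'],o['grip_width'],o['moment'])"
```

```text
tool d mm [-0.4  0.2 -0.5] twist 0.09 jaw now 89.84 t 12.35 tcp [542.1  35.8 254.5] q [-0.08  0.54  1.67 -0.    0.93 -1.64]
[542.12842584  35.75274981 254.46471367] [-1.18047668 -1.94369571  4.45118573] 13.479661029710806 [-0.23955021  0.16126923 -0.07014431]
```

Call:
{"fn": "play_rows", "kwargs": {
  "commands": [
    {"offset":[0,0.006,0],"twist":0},
    {"offset":[0,0.012,0],"twist":0},
    {"offset":[0,0.012,0],"twist":0},
    {"offset":[0,0.012,0],"twist":0},
    {"offset":[0,0.006,0],"twist":0}
  ]
}}

```text
time: 12.85
tool_pos: [542.4, 85.1, 254.5]
tcp_rot: [-3.142, 0.001, 3.14]
contact_force: [0.1, -4.0, 4.7]
grip_width: 13.9
```

Call:
{"fn": "play_rows", "kwargs": {
  "commands": [
    {"offset":[0,0.004,0],"twist":0},
    {"offset":[0,0.003,0],"twist":0},
    {"offset":[0,0,0],"twist":0},
    {"offset":[0,0,0],"twist":0},
    {"offset":[0,0,0],"twist":0}
  ]
}}

```text
time: 13.35
tool_pos: [542.4, 91.5, 254.5]
tcp_rot: [3.141, 0.001, 3.139]
contact_force: [-0.4, -2.6, 4.9]
grip_width: 13.6
```

```bash
cat > look.py <<'E'
import sys
from h import *
n=sys.argv[1]; o=status.get_obs(); print(o['time'],o['tool_pos'].round(2),o['tcp_rot'].round(4),o['contact_force'].round(1),o['grip_width'])
s=viewer.capture('side')[:,:,::-1]; cv2.imwrite(f'pics/s{n}.png',s); crop(s,225,155,295,215,10,f'pics/s{n}c.png')
E
python3 look.py 11; python3 shot.py 11
```

```text
13.35 [542.41  91.48 254.48] [3.1414e+00 1.1000e-03 3.1393e+00] [-0.4 -2.6  4.9] 13.594077007471595
13.4 [542.38682544  91.44498631 254.45983397] [3.14139778e+00 1.04369739e-03 3.13919316e+00] [-0.12832818 -3.32983924  4.9622723 ] 13.738406528485196
```

View pics/s11c.png

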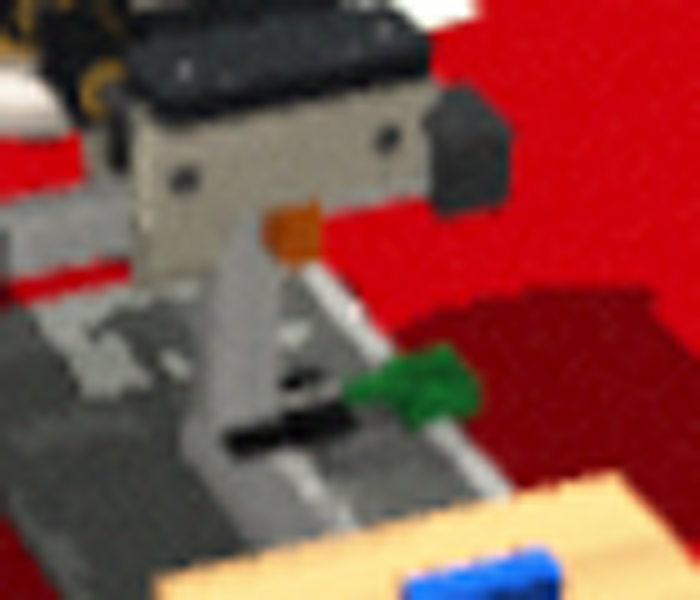

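View pics/w11.png

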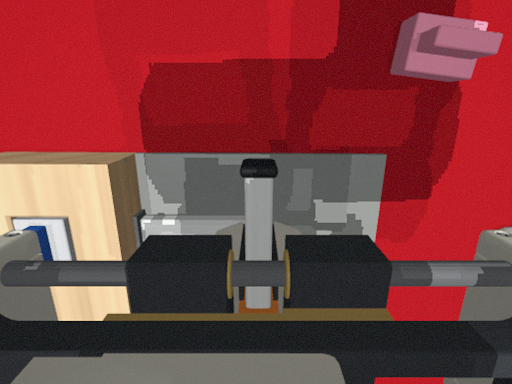

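Run:
```python
from h import *
S=cam('side')
for n,P in dict(line=(597.5,91.5,21),line24=(597.5,91.5,24),lineM=(582,91.5,21),tip=(603.5,96.5,21),tip2=(603.5,91.5,21),lever=(577.5,69.5,95),footn=(597.5,77.5,21),footf=(597.5,105.5,21),post=(577.5,85.5,24),clip=(616,96.5,21)).items():
    u,v=proj(S,P); print(n,round((u-225)*10+4.5),round((v-155)*10+4.5))
s=cv2.imread('pics/s11.png'); g=cv2.resize(s[185:205,240:275],None,fx=20,fy=20,interpolation=0); g=cv2.convertScaleAbs(g,alpha=2); cv2.imwrite('pics/s11d.png',g)
```

```text
line 336 405
line24 336 396
lineM 285 416
tip 348 392
tip2 355 401
lever 308 228
footn 356 430
footf 316 380
post 279 421
clip 388 383
```

View pics/s11d.png

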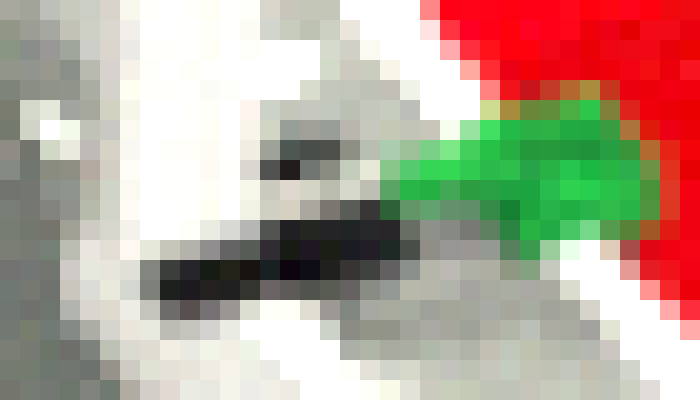

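The side view shows the black foot just short of the green tip: foot at about (236–260,196–199), tip at about (260,193). The wrist measurements, corrected by the +0.6 mm bias found at the grasp, put the mark at y≈96.4, so I draw about 5 mm more.

Call:
{"fn": "play_rows", "kwargs": {
  "commands": [
    {"offset":[0,0.0025,0],"twist":0},
    {"offset":[0,0.0025,0],"twist":0},
    {"offset":[0,0,0],"twist":0},
    {"offset":[0,0,0],"twist":0}
  ]
}}

```text
time: 13.85
tool_pos: [542.4, 96.5, 254.5]
tcp_rot: [3.141, 0.001, 3.139]
contact_force: [-0.1, -2.3, 4.4]
grip_width: 13.4
```

```bash
python3 look.py 12
python3 - <<'E'
from h import *
s=cv2.imread('pics/s12.png'); g=cv2.resize(s[183:208,240:275],None,fx=20,fy=20,interpolation=0); g=cv2.convertScaleAbs(g,alpha=1.3); cv2.imwrite('pics/s12d.png',g)
E
```

```text
13.85 [542.44  96.47 254.48] [3.1414e+00 1.2000e-03 3.1393e+00] [-0.1 -2.3  4.4] 13.433830634669285
```

View pics/s12c.png

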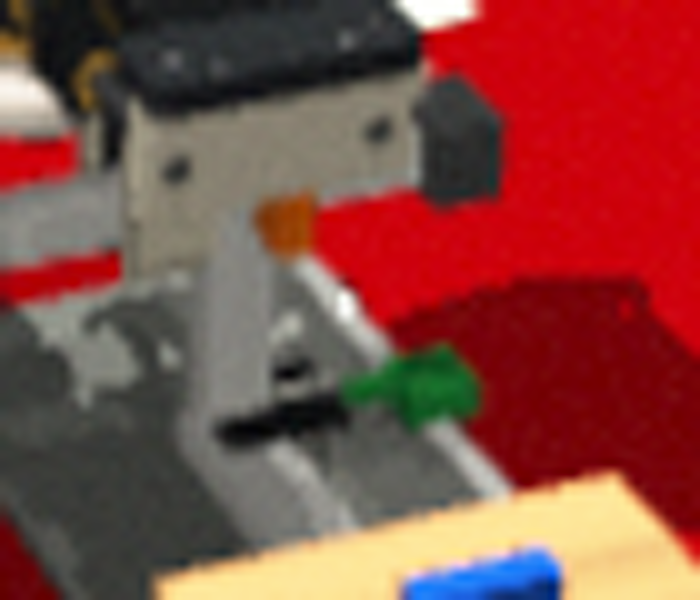

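View pics/s12d.png

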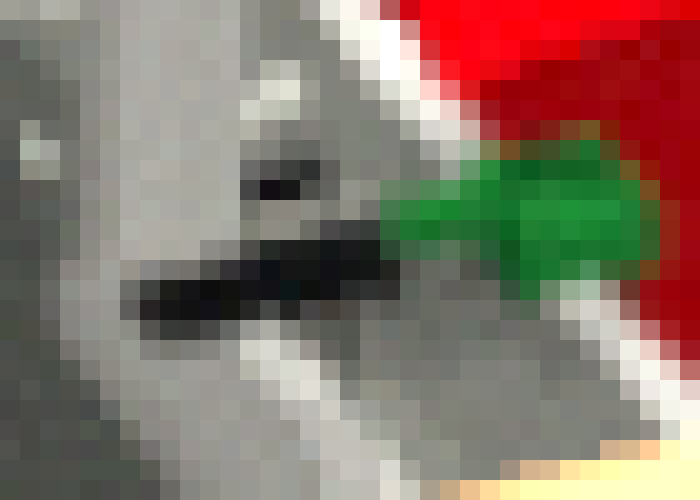

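The line, the light streak at about (255,194) between the black halves of the foot, now heads for the tip at (260,194). The black behind the line spans 2.9 px, which equals half the foot, so the line lies on the bar's middle plane. Now I ease the jaws a hair and slide along the bar to the lever.

Call:
{"fn": "play_rows", "kwargs": {
  "commands": [
    {"offset":[0,0.0005,0],"twist":0},
    {"offset":[0,0,0],"twist":0},
    {"offset":[0,0,0],"twist":0}
  ],
  "jaw": 213
}}

```text
time: 14.2
tool_pos: [542.3, 96.6, 254.0]
tcp_rot: [3.141, 0.0, 3.139]
contact_force: [0.5, -1.8, 1.9]
grip_width: 15.2
```

Call:
{"fn": "play_rows", "kwargs": {
  "commands": [
    {"offset":[-0.005,0,0],"twist":0},
    {"offset":[-0.005,0,0],"twist":0},
    {"offset":[0,0,0],"twist":0}
  ]
}}

```text
time: 14.5
tool_pos: [552.6, 96.4, 253.7]
tcp_rot: [3.142, -0.001, 3.139]
contact_force: [0.6, -3.8, -2.3]
grip_width: 15.5
```

Call:
{"fn": "play_rows", "kwargs": {
  "commands": [
    {"offset":[-0.004,0.0006,0],"twist":0},
    {"offset":[-0.004,0,0],"twist":0},
    {"offset":[-0.004,0,0],"twist":0},
    {"offset":[-0.004,0,0],"twist":0},
    {"offset":[0,0,0],"twist":0}
  ]
}}

```text
time: 15.0
tool_pos: [568.3, 96.9, 253.9]
tcp_rot: [-3.142, -0.001, 3.139]
contact_force: [-3.3, -3.3, -0.5]
grip_width: 15.2
```

```bash
python3 shot.py 13; python3 look.py 13
```

```text
15.0 [568.31062012  96.85396462 253.90691265] [-3.14154659e+00 -1.43307591e-03  3.13866212e+00] [-3.30298735 -3.28852429 -0.529632  ] 15.17318074508596
15.05 [568.26  96.87 253.9 ] [-3.1416e+00 -1.2000e-03  3.1387e+00] [-2.8 -2.8 -0.6] 15.384511176309408
```

View pics/s13c.png

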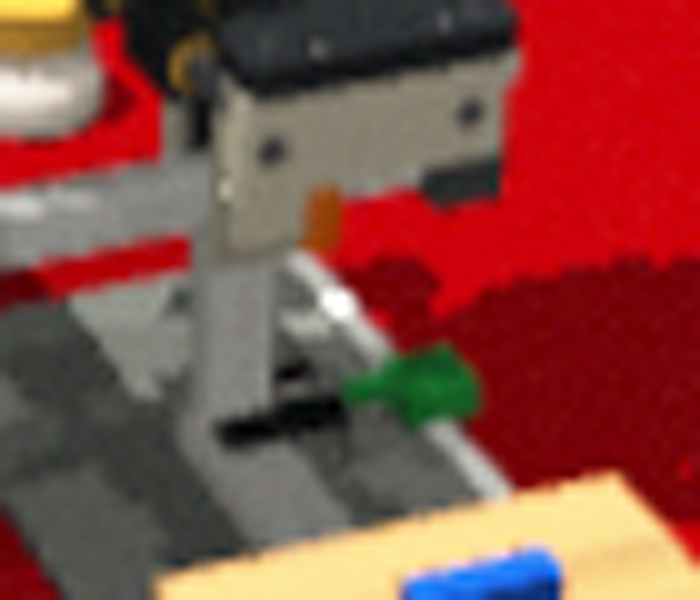

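View pics/w13.png

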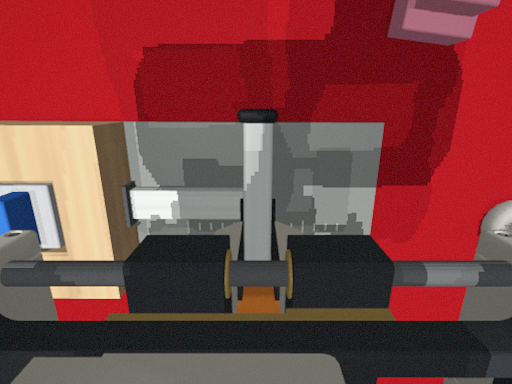

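The lever is being pushed at about 3 N and the foot stays at the mark. I continue towards the stop.

Call:
{"fn": "play_rows", "kwargs": {
  "commands": [
    {"offset":[-0.005,0.0003,0],"twist":0},
    {"offset":[-0.005,0,0],"twist":0},
    {"offset":[-0.005,0,0],"twist":0},
    {"offset":[-0.005,0,0],"twist":0},
    {"offset":[0,0,0],"twist":0}
  ]
}}

```text
time: 15.6
tool_pos: [588.4, 97.1, 253.9]
tcp_rot: [-3.142, -0.001, 3.139]
contact_force: [-3.0, -3.2, -0.8]
grip_width: 15.4
```

Call:
{"fn": "play_rows", "kwargs": {
  "commands": [
    {"offset":[-0.003,0.0001,0],"twist":0},
    {"offset":[-0.003,0,0],"twist":0},
    {"offset":[-0.002,0,0],"twist":0},
    {"offset":[0,0,0],"twist":0}
  ]
}}

```text
time: 16.0
tool_pos: [595.9, 97.2, 253.9]
tcp_rot: [-3.142, -0.002, 3.139]
contact_force: [-6.0, -3.2, -0.5]
grip_width: 15.1
```

Force is rising, so the stop is near.

Call:
{"fn": "play_rows", "kwargs": {
  "commands": [
    {"offset":[-0.001,0,0],"twist":0},
    {"offset":[-0.001,0,0],"twist":0},
    {"offset":[0,0,0],"twist":0}
  ]
}}

```text
time: 16.3
tool_pos: [596.7, 97.3, 253.9]
tcp_rot: [-3.141, -0.006, 3.139]
contact_force: [-12.2, -3.1, 4.5]
grip_width: 14.9
```

```bash
python3 look.py 14;python3 shot.py 14 200 180 320 330 4
```

```text
16.3 [596.69  97.31 253.87] [-3.1414 -0.0063  3.1388] [-12.2  -3.1   4.5] 14.901464814395787
16.35 [596.6746539   97.30203459 253.87478027] [-3.14145831 -0.00621535  3.13878498] [-13.25620588  -3.08090782   5.18537932] 14.928784948633472
```

View pics/s14c.png

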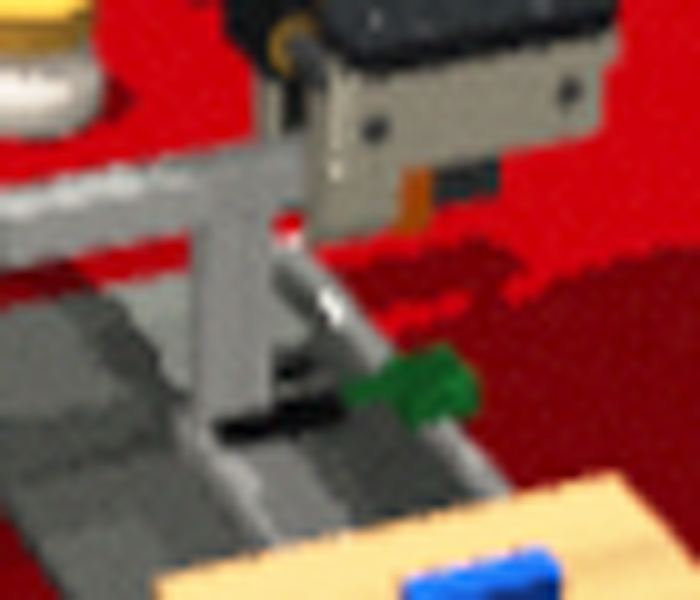

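View pics/w14c.png

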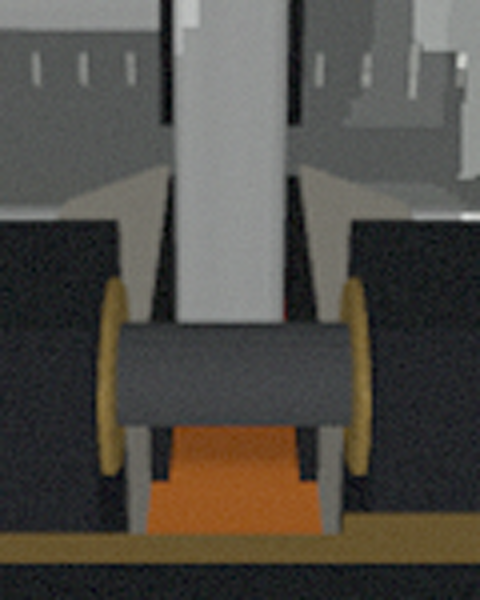

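The lever stands against the dark end block (side crop: orange at 415, dark at 465), with 13 N and no further travel at x 596.7 (expected 597). I close the grip, correcting y by −0.8 mm.

Call:
{"fn": "play_rows", "kwargs": {
  "commands": [
    {"offset":[0,-0.0008,0],"twist":0},
    {"offset":[0,0,0],"twist":0},
    {"offset":[0,0,0],"twist":0},
    {"offset":[0,0,0],"twist":0},
    {"offset":[0,0,0],"twist":0}
  ],
  "jaw": 255
}}

```text
time: 16.9
tool_pos: [596.7, 96.6, 253.8]
tcp_rot: [3.142, -0.006, 3.139]
contact_force: [-12.2, -3.4, 5.8]
grip_width: 13.8
```

```bash
python3 look.py 15;python3 shot.py 15 180 150 340 270 4
python3 - <<'E'
from h import *
t=viewer.capture('top')[:,:,::-1]; cv2.imwrite('pics/t15.png',t)
s=cv2.imread('pics/s15.png'); g=cv2.resize(s[183:208,240:275],None,fx=20,fy=20,interpolation=0); g=cv2.convertScaleAbs(g,alpha=1.6); cv2.imwrite('pics/s15d.png',g)
E
```

```text
16.9 [596.66  96.56 253.85] [ 3.1415 -0.0061  3.1385] [-12.2  -3.4   5.8] 13.846149651844431
16.95 [596.64883095  96.57074116 253.87083064] [ 3.14151489 -0.00614746  3.13860944] [-12.13146086  -3.80387332   4.74819814] 13.80417175899218
```

View pics/s15d.png

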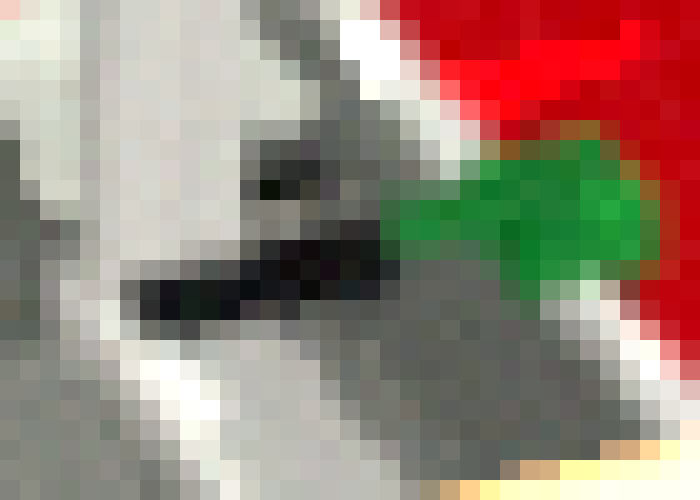

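View pics/w15c.png

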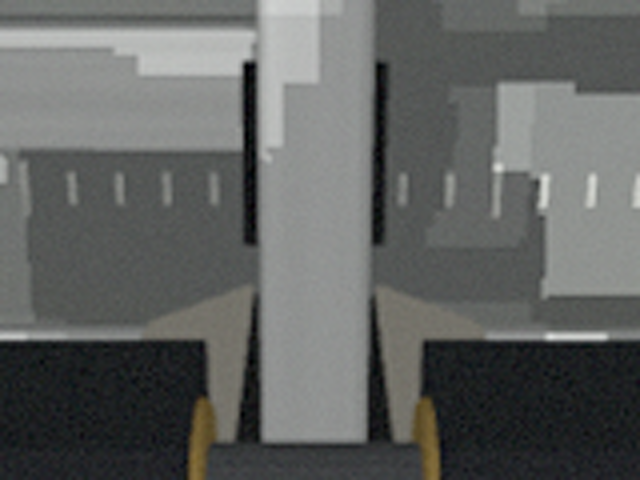

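View pics/t15.png

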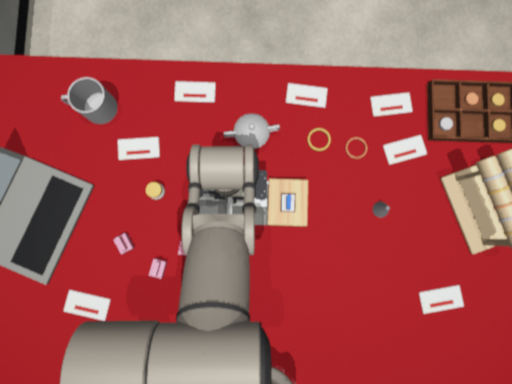

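Line check against the scale ticks on the runner plate: in w9 the green tip lay 1.65 mm past the tick after the long one. Now the foot's middle (crop column 315, ticks at 307.5 and 354.8) lies 1.6 mm past that same tick, so the line is on the mark. The top view shows the block in the recess and the bystanders where they were. Handing in.

```bash
python3 -c "
from plant import ticket,status
o=status.get_obs();print(o['time'],o['tool_pos'],o['contact_force'],o['grip_width'])
print(ticket.close_job())"
```

```text
17.05 [596.65208725  96.58834167 253.84342068] [-11.55800042  -3.22604565   4.79872101] 13.713629440138043
the job is handed in; nothing more can be done
None
```

I handed the job in at 17.05 s, with the gripper holding the crossbar, the line on the mark and the lever closed.

- **Block:** I lifted the steel block by its blue rib and placed it in the recess. I pressed it down until it sank 6 mm and stopped, at over 20 N. The side view shows its steel top flush with the wood.
- **Leg:** I drew the leg out about 60.8 mm. Measured against the scale ticks, the line sits 1.6 mm past the same tick that the green tip passes by 1.65 mm. The green mark was never touched.
- **Lever:** With the leg kept at the mark, I eased the jaws by about 1.5 mm and slid them along the bar to push the lever against the dark end block. It stopped where expected, taking 12–13 N without moving further. I then closed the grip again, and about 12 N still pushes on the lever.
- **Disagreements:** The wrist camera read about 0.6 mm high in y, and I corrected for that. The first top-view estimate of the recess was about 3 mm off in y, so I did not use it. The white line itself showed only coarsely in the side view. Its place under the bar's middle comes from the foot's symmetry.
- **Bystanders:** The last top view shows the cone, tin, bowl and bangles where they started. Two of the three pink look-alikes are also in place; the third was mostly hidden behind the arm.

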